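# Press the threaded inserts into the furniture feet

### The arm

A 6-joint arm with a two-finger parallel gripper is mounted at the origin on the work surface. World frame = base frame: x ahead of the robot, y to its left, z up, the work surface at z = 0. Lengths are in mm, angles in degrees, forces in N, time in s.
With the tool pointing down it reaches from about 250 to 725 mm from the base axis. Payload 9.7 kg.
Tool frame: the origin (TCP) lies at the very end of the fingers, on their centre line; the grasp point (between the pads) lies 19 mm behind it (bot.grip_depth is the distance from the TCP to the grasp point, in mm); z points along the fingers, y is the line along which they close (so a half turn about z gives the same grasp; the last joint's range is limited). The gripper opens to 85 mm and grips with 20 to 120 N. Pads are 22 mm wide; open, the fingers measure 114 mm over their backs; the gripper's body (76 mm by 85 mm) begins 54 mm behind the grasp point. The pads swing forward as they close: fully open they stand 13 mm farther back than shut.
Start: joints at [-64.63, 4.979, 10.078, 95.1, 0, 90], TCP at [235.656, -496.954, 231.284] pointing down, gripper open.
Joint ranges: [-179.16, 179.16], [-48.56, 103.87], [-65.8, 70.77], [-126.05, 130.52], [-82.76, 87.17], [-180, 180]. Speed limits (degrees/s): [127.2, 127.2, 147.25, 180, 180, 180].

### API

Orientations are given as [roll, pitch, yaw] about the fixed x, y, z axes, in that order (R = Rz(yaw) Ry(pitch) Rx(roll)).
In Python, from rig import bot, vision gives the robot as it stands.
- The arm moves only by the shell command python3 -m crank 'ROWS' [FORCE]. ROWS is JSON, a list of rows, each a list of 7 numbers: the turn, a rotation vector about the tool's x, y, z in rad, then the shift along the tool's x, y, z in m, then the opening, from -1 (shut) to 1 (fully open). In form: [[rx, ry, rz, dx, dy, dz, jaw], ...]. A call has 1 to 5 rows; each row shifts and turns the commanded pose from where the row before left it, along the tool's axes as they then stand; what a row does not reach is not made up. A row lasts 1/10 s, in which the tool goes at most 50 mm and 8.59 degrees, less where a joint would pass 70% of its speed; a pose out of reach is approached as far as the arm can. A call is refused whole if a number of a shift passes 0.05 or a number of a turn 0.15, either way. A call with a gripper value outside its range is refused whole. The fingers move at their own pace and stop on an object; FORCE is the grip in N (left out, the last holds). Time passes only in rows, so rows that do not move let the fingers close. It gives the time, the measured TCP pose, the force, the opening and the grip force at its end, in the units of the state.
- bot.observe(): the state, without advancing time (a new reading comes with each control period).
- vision.camera(name): name is "scene" or "top" or "wrist"; returns the picture (420x560x3 uint8, blue, green, red); there is no depth.
- vision.camera_model(name): a dict with "mtx" (3x3 intrinsics, pixels), "dist" ([k1, k2, p1, p2, k3] as OpenCV has them; the pictures are not rectified), "world_to_cam" (4x4, takes a point from world to camera coordinates). Camera axes: x right, y down, z forward; pixel columns grow to the right and rows downward; lengths in mm; the calibration is good to about 2 mm. A picture is of the moment at which its call begins: read the wrist's pose just before it. camera_model takes no time and is no camera call; for the wrist camera it gives the pose at the moment of the call.
- bot.close_job(): hands the job in; it is judged then, once.
Trained networks look in the newest picture that a camera, given by its name, has taken for a name from the list of things; names that differ only in an ending like _2 or _b are one class to them, and where a whole thing is asked for, a point or a joint stands for the part that bears it (a point fixed in the world has none). Each returns a list of dicts, best first, with "confidence" (0 to 1); they miss things now and then, are a little off and sometimes report something else, mostly with a low value. They report only what shows in the picture. A call takes as long as a camera call. They do not tell look-alikes from the thing itself.
- vision.search_frame(camera, label): "extent" ([left, top, right, bottom] in pixels, round what is visible of it).
- vision.landmark_of(camera, label): "location" ([row, column] in pixels: a listed point, or the origin of a listed thing).
The state is a dict: "t": time; "q": joint angles; "qvel": joint speeds; "tau": joint torques, N m; "tcp_pos": TCP position; "tcp_rot": TCP orientation; "wrist_force": force on the tool from outside, world axes, zero at the start; "moment": the same for the moment, N m; "grip_width": finger opening in mm; "gripper_force": force on a finger pad.
Only numpy, scipy, OpenCV 4.12 (cv2) and the standard library are available. Lean on these libraries where they do the work, as an engineer would, in place of code of your own. Each camera call takes 0.05 s, during which the arm holds its last target. There are 200 camera calls.

### The job

Press the brass threaded inserts fully home in the two or three square furniture feet standing ready on the bench, using the hand press: stand each foot, insert upward, in a square nest of the sliding carriage, slide it under the ram, push the palm head all the way down to its stop, keep it there for a moment and let it spring back up; never push an insert in with the gripper itself. Then draw the carriage all the way back out and stand all the finished feet upright in the shallow wooden tray, without disturbing the other things on the bench.

Things in the scene. Friction and masses are not known exactly. Their poses are not given: they have to be found in the camera images.
- press: green C-frame hand press, fixed. Origin on the bench under the ram axis; x points to the column (65 to 110 mm behind the ram axis, 50 mm wide, 150 mm tall), y along the slide bed (100 mm wide, from y = -155 to +305 mm) to the loading end. The arm and guide boss (40 mm across) overhang the bed between 92 and 130 mm above the bench.
- plunger (a joint): how far the spring plunger is pressed, m: 0 = up, 0.018 = down on its stop, where an insert under it is home. The spring takes 4.5 N to start and 10 N at the stop, an insert 5 N more; it springs back by itself. The ram foot is a disc 24 mm across, 82.5 mm above the bench when up, about 10 mm over a proud insert in a nest.
- head_top (a point): centre of the top of the black palm head (46 mm across, on the ram axis), 182 mm above the bench when up; moves straight down with the plunger
- carriage (a joint): travel of the carriage along the bed, m: 0 = drawn fully out (for loading), growing towards the ram (the press's -y) to 0.193. Nest a is under the ram at 0.085, b at 0.139, c at 0.193 (5 mm off is near enough). It stays where left (2 N of friction). It may start part-way in; nests are open to the gripper from above only when it is drawn out.
- nest_a (a point): centre of the mouth of the nest nearest the ram: a square pocket 42.5 x 42.5 mm, 12 mm deep, with a 2.5 mm lead-in chamfer, sides along the press's x and y, in the aluminium carriage plate (76 mm wide in x), whose top is 33 mm above the bench
- nest_b (a point): the same for the middle nest, 54 mm farther out (+y of the press)
- nest_c (a point): the same for the outer nest, 54 mm farther out again
- carriage_grip (a point): point to grip on the carriage's black pull knob: an upright round knob at the outer end of the carriage, 95 mm out from nest c, 14 to 25 mm thick, standing from 27 to 73 mm above the bench; this point is on its axis at 61 mm
- foot1: dark-wood square furniture foot standing on the bench, insert upward: lower part 40 x 40 mm, 18 mm tall (fits a nest), above it a collar 46 x 46 mm from 18 to 40 mm; about 60 g. Origin at the centre of its underside, z up, x and y along its sides (any quarter turn will do). In a nest its underside is 12 mm below the mouth. None if absent.
- foot2: dark-wood square furniture foot standing on the bench, insert upward: lower part 40 x 40 mm, 18 mm tall (fits a nest), above it a collar 46 x 46 mm from 18 to 40 mm; about 60 g. Origin at the centre of its underside, z up, x and y along its sides (any quarter turn will do). In a nest its underside is 12 mm below the mouth. None if absent.
- foot3: dark-wood square furniture foot standing on the bench, insert upward: lower part 40 x 40 mm, 18 mm tall (fits a nest), above it a collar 46 x 46 mm from 18 to 40 mm; about 60 g. Origin at the centre of its underside, z up, x and y along its sides (any quarter turn will do). In a nest its underside is 12 mm below the mouth. None if absent.
- insert1: brass insert of foot1: flange 16 mm across and 3 mm thick on a thin barrel, in the middle of the foot's top. Origin at the underside of the flange: 48 mm above the foot's origin while it stands proud, 40 mm when fully home. It stays where it is pushed.
- insert2: brass insert of foot2: flange 16 mm across and 3 mm thick on a thin barrel, in the middle of the foot's top. Origin at the underside of the flange: 48 mm above the foot's origin while it stands proud, 40 mm when fully home. It stays where it is pushed.
- insert3: brass insert of foot3: flange 16 mm across and 3 mm thick on a thin barrel, in the middle of the foot's top. Origin at the underside of the flange: 48 mm above the foot's origin while it stands proud, 40 mm when fully home. It stays where it is pushed.
- tray: shallow open wooden tray, loose on the bench, outside 130 x 190 x 24 mm (x, y, z), walls 6 mm, floor 6 mm thick; origin at the centre of its underside. It has room for three feet in a row along its y.
- mallet: wooden carver's mallet, round head 86 mm across, standing on its head with the handle up, 230 mm tall; leave it alone
- gouge: carving gouge lying on the bench, 250 mm long, 27 mm thick handle; origin on the bench 100 mm from the butt of the handle, the blade points along its +x; leave it alone
- sanding_block: cork sanding block, 45 x 85 x 30 mm; leave it alone
- offcut: plain dark-wood offcut without an insert, 35 x 75 x 28 mm: not a foot; leave it alone
- insert_tin: open aluminium tin of spare brass inserts, 64 mm across, 45 mm tall; leave it alone
There are look-alikes about, which are no part of the job. What is shaped like the foot3 but green or pink is not meant. Leave any orange or turquoise look-alike of the foot1 alone.

How it is judged:
By the outcome, as a careful person would: the job done as asked, in the order asked, and still so for the second after the job is handed in, with the robot touching nothing.
Of foot1, foot2, foot3 only 2 to 3 are there at a start; the rules pass over those that are not, and their reading is None.
At some moment in a run one of foot1, foot2, foot3, tray may be knocked a few centimetres aside while the robot is not near it.
It also fails if it takes over 210 s, if anything falls off the work surface, if the arm or the gripper's body presses on something with over 40 N, if the wrist force passes 120 N, or if a joint passes its speed limit or range.

## Working session

There is one attempt and no reset: what is moved stays moved. The work goes in short steps, Python scripts to look and compute and a shell command to move; the robot and the scene stay as the last step left them, time stands still between calls to the robot, and variables do not carry over. Pictures are saved under pics/ and viewed, at most 14 in all, crops included, and the job is handed in when it is done.

```bash
ls; mkdir -p pics; python3 - <<'E'
from rig import bot, vision
import cv2,numpy as np
s=bot.observe(); print({k:np.round(v,3).tolist() for k,v in s.items()})
for n in ("scene","top"):
    cv2.imwrite(f"pics/{n}0.png",vision.camera(n))
    m=vision.camera_model(n); print(n,np.round(m["mtx"],1).tolist(),m["dist"],np.round(m["world_to_cam"],3).tolist())
    for l in ["foot1","tray","head_top","nest_a","nest_b","nest_c","carriage_grip","press","offcut"]:
        print(l,[(np.round(d["location"]).tolist(),round(d["confidence"],2)) for d in vision.landmark_of(n,l)])
E
```

```text
pics
{'t': 0.0, 'q': [-64.63, 5.01, 10.034, 95.1, 0.002, 90.0], 'qvel': [0.059, 0.03, -0.065, 0.061, 0.058, -0.003], 'tau': [0.0, -52.04, 46.48, 0.017, -0.0, -0.0], 'tcp_pos': [235.563, -496.739, 230.59], 'tcp_rot': [-179.924, -0.002, 25.371], 'wrist_force': [0.063, -0.5, 0.17], 'moment': [0.037, -0.055, -0.057], 'gripper_force': 0.0, 'grip_width': 85.599}
scene [[489.9, 0.0, 277.3], [0.0, 489.9, 211.9], [0.0, 0.0, 1.0]] [0.03633741 0.         0.         0.         0.        ] [[0.683, 0.73, -0.008, -374.128], [0.528, -0.502, -0.685, -141.679], [-0.504, 0.464, -0.729, 1512.328], [0.0, 0.0, 0.0, 1.0]]
foot1 [([239.0, 207.0], 0.89), ([211.0, 258.0], 0.67), ([196.0, 324.0], 0.65), ([210.0, 292.0], 0.62), ([188.0, 264.0], 0.56), ([166.0, 290.0], 0.56)]
tray [([300.0, 162.0], 0.7)]
head_top [([256.0, 270.0], 0.83), ([282.0, 287.0], 0.68)]
nest_a [([260.0, 324.0], 0.85), ([280.0, 292.0], 0.77), ([273.0, 309.0], 0.73)]
nest_b [([260.0, 324.0], 0.85), ([280.0, 292.0], 0.77), ([273.0, 309.0], 0.73)]
nest_c [([260.0, 324.0], 0.85), ([280.0, 292.0], 0.77), ([273.0, 309.0], 0.73)]
carriage_grip 
[... 358 characters left out ...]
0.047, 480.044], [0.046, -0.029, -0.998, 1222.106], [0.0, 0.0, 0.0, 1.0]]
foot1 [([225.0, 288.0], 0.79), ([274.0, 226.0], 0.76), ([259.0, 311.0], 0.71), ([227.0, 204.0], 0.6), ([249.0, 263.0], 0.55), ([234.0, 234.0], 0.54), ([274.0, 199.0], 0.5)]
tray [([230.0, 374.0], 0.82), ([158.0, 179.0], 0.57), ([167.0, 297.0], 0.18)]
head_top [([163.0, 318.0], 0.57)]
nest_a [([166.0, 261.0], 0.75), ([166.0, 298.0], 0.62), ([169.0, 280.0], 0.58)]
nest_b [([166.0, 261.0], 0.75), ([166.0, 298.0], 0.62), ([169.0, 280.0], 0.58)]
nest_c [([166.0, 261.0], 0.75), ([166.0, 298.0], 0.62), ([169.0, 280.0], 0.58)]
carriage_grip [([167.0, 228.0], 0.79)]
press [([171.0, 314.0], 0.77)]
offcut [([158.0, 179.0], 0.87)]
```

```bash
python3 - <<'E'
import cv2
a=cv2.imread("pics/scene0.png")[140:340,110:440]; cv2.imwrite("pics/sc.png",cv2.resize(a,(792,480),interpolation=cv2.INTER_CUBIC))
a=cv2.imread("pics/top0.png")[110:310,140:440]; cv2.imwrite("pics/tc.png",cv2.resize(a,(780,520),interpolation=cv2.INTER_CUBIC))
E
```

```text
(no output)
```

View pics/sc.png

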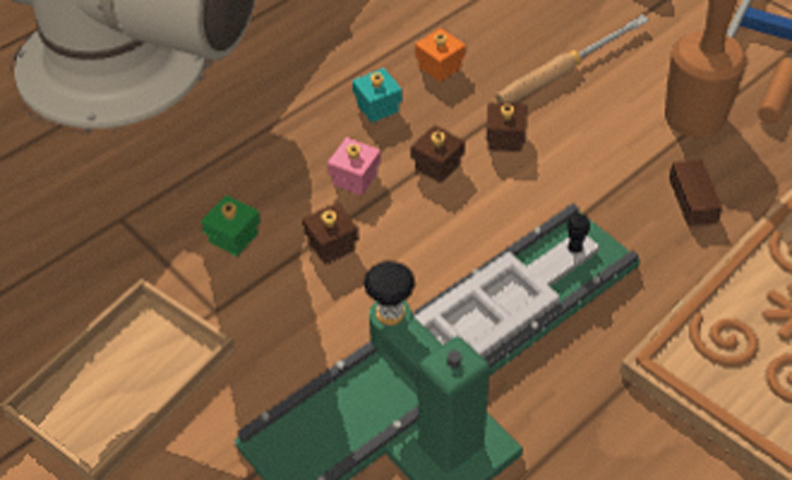

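View pics/tc.png

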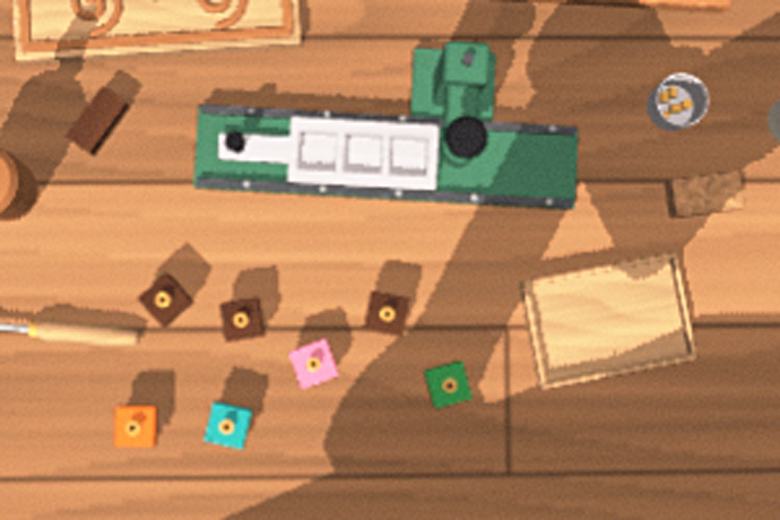

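Candidates in the top picture, as (column, row):
- Dark feet with inserts: (203,225), (233,233), (289,230). These are the ones to use.
- Look-alikes to leave: pink (261,250), green (312,258), turquoise (227,274), orange (192,274).
- Plain offcut: (178,156).

Next I triangulate them.

```bash
cat > h.py <<'E'
from rig import bot, vision
import cv2, numpy as np
from scipy.spatial.transform import Rotation as R
def ray(m,col,row):
    u=cv2.undistortPoints(np.array([[[col,row]]],float),m["mtx"],np.array(m["dist"])).ravel()
    W=np.array(m["world_to_cam"]); Rm=W[:3,:3]; c=-Rm.T@W[:3,3]; d=Rm.T@np.array([*u,1]); return c,d/np.linalg.norm(d)
def onz(m,col,row,z):
    c,d=ray(m,col,row); return c+d*(z-c[2])/d[2]
def tri(rays):
    A=np.zeros((3,3));b=np.zeros(3)
    for c,d in rays:
        P=np.eye(3)-np.outer(d,d);A+=P;b+=P@c
    x=np.linalg.solve(A,b); return x,max(np.linalg.norm((np.eye(3)-np.outer(d,d))@(x-c)) for c,d in rays)
def proj(m,p):
    W=np.array(m["world_to_cam"]); 
    return cv2.projectPoints(np.array([p],float),cv2.Rodrigues(W[:3,:3])[0],W[:3,3],m["mtx"],np.array(m["dist"]))[0].ravel()
def lm(cam,l): return [(d["location"][1],d["location"][0],d["confidence"]) for d in vision.landmark_of(cam,l)]
def go(x,y,z,yaw):
    """tool-axis deltas (mm) and turn (rad) to reach a tool-down pose"""
    s=bot.observe(); Rt=R.from_euler("xyz",s["tcp_rot"],degrees=True)
    T=R.from_euler("xyz",[180,0,yaw],degrees=True)
    dr=(Rt.inv()*T).as_rotvec()
    print("at",np.round(s["tcp_pos"],1),np.round(s["tcp_rot"],1),"shift(start axes)",np.round(Rt.inv().apply(np.array([x,y,z])-s["tcp_pos"]),1),
      "shift(end axes)",np.round(T.inv().apply(np.array([x,y,z])-s["tcp_pos"]),1),"turn",np.round(dr,3))
E
python3 - <<'E'
from h import *
ms,mt=vision.camera_model("scene"),vision.camera_model("top")
vision.camera("scene");vision.camera("top")
for l in ["foot1","insert1","tray","head_top","nest_a","carriage_grip","press"]:
    A,B=lm("scene",l),lm("top",l)
    for a in A:
        for b in B:
            x,e=tri([ray(ms,*a[:2]),ray(mt,*b[:2])])
            if e<5 and -30<x[2]<210: print(l,np.round(a[:2]),np.round(b[:2]),np.round(x,1),round(e,1))
E
```

```text
foot1 [207. 238.] [312. 258.] [342.7 -68.8   4.8] 3.6
foot1 [256. 213.] [260. 250.] [366.7  89.9   6.1] 0.6
foot1 [290. 205.] [235. 231.] [424.9 164.1  28.2] 0.5
foot1 [323. 200.] [204. 226.] [446.5 268.8 -11. ] 3.9
insert1 [249. 230.] [288. 230.] [429.6   5.8  51. ] 4.3
insert1 [205. 229.] [314. 255.] [352.3 -71.6  54.7] 0.8
insert1 [291. 198.] [229. 233.] [418.2 179.8  39.4] 3.6
insert1 [292. 157.] [229. 233.] [422.4 168.4 195.8] 2.4
insert1 [292. 157.] [191. 274.] [299.8 294.5  46.3] 0.0
tray [162. 303.] [372. 233.] [ 417.1 -263.5  -13.1] 3.2
head_top [276. 256.] [318. 162.] [612.3 -68.9 180.3] 3.5
nest_a [309. 275.] [277. 166.] [625.7  33.8  28.2] 1.6
nest_a [321. 256.] [259. 167.] [617.2  86.8  46.1] 3.5
nest_a [288. 280.] [298. 166.] [617.8 -28.3  59.6] 2.2
carriage_grip [350. 234.] [228. 164.] [624.6 182.2  61.3] 2.6
```

```bash
python3 - <<'E'
from h import *
go(430,120,330,90)
m=vision.camera_model("wrist"); c=-m["world_to_cam"][:3,:3].T@m["world_to_cam"][:3,3]
s=bot.observe();Rt=R.from_euler("xyz",s["tcp_rot"],degrees=True)
print("cam in tool",Rt.inv().apply(c-s["tcp_pos"]),Rt.inv().apply(m["world_to_cam"][2,:3]),m["mtx"][0,0],m["dist"])
E
```

```text
at [ 235.7 -497.   231.3] [-180.     0.    25.4] shift(start axes) [ 439.9 -474.2  -98.7] shift(end axes) [617.  194.3 -98.7] turn [-0.    -0.    -1.128]
cam in tool [  73.19916299   -0.50625291 -143.26926211] [-2.91018502e-01  1.95141520e-04  9.56717405e-01] 293.8194271221937 [-0.03465215  0.          0.          0.          0.        ]
```

```bash
r='[0,0,0,0.029,-0.032,-0.0066,1]'; python3 -m crank '[[0,0,0,0.029,-0.032,-0.0066,1],[0,0,0,0.029,-0.032,-0.0066,1],[0,0,0,0.029,-0.032,-0.0066,1],[0,0,0,0.029,-0.032,-0.0066,1],[0,0,0,0.029,-0.032,-0.0066,1]]'
python3 -m crank '[[0,0,0,0.029,-0.032,-0.0066,1],[0,0,0,0.029,-0.032,-0.0066,1],[0,0,0,0.029,-0.032,-0.0066,1],[0,0,0,0.029,-0.032,-0.0066,1],[0,0,0,0.029,-0.032,-0.0066,1]]'
python3 -m crank '[[0,0,0,0.029,-0.032,-0.0066,1],[0,0,0,0.029,-0.032,-0.0066,1],[0,0,0,0.029,-0.032,-0.0066,1],[0,0,0,0.029,-0.032,-0.0066,1],[0,0,0,0.029,-0.032,-0.0066,1]]'
python3 -m crank '[[0,0,-0.141,0,0,0,1],[0,0,-0.141,0,0,0,1],[0,0,-0.141,0,0,0,1],[0,0,-0.141,0,0,0,1],[0,0,-0.141,0,0,0,1]]'
python3 -m crank '[[0,0,-0.141,0,0,0,1],[0,0,-0.141,0,0,0,1],[0,0,-0.141,0,0,0,1],[0,0,0,0,0,0,1],[0,0,0,0,0,0,1]]'
python3 - <<'E'
from h import *
s=bot.observe();print(s["tcp_pos"],s["tcp_rot"])
m=vision.camera_model("wrist");im=vision.camera("wrist");cv2.imwrite("pics/w0.png",im)
for l,z in [("insert1",51),("foot1",0),("nest_a",33),("carriage_grip",61),("tray",0)]:
    print(l,[(np.round(a).tolist(),np.round(onz(m,*a[:2],z)).tolist()) for a in lm("wrist",l)])
E
```

```text
t: 2.3
tcp_pos: [298.2, -288.7, 264.6]
tcp_rot: [180.0, -0.0, 25.3]
wrist_force: [2.1, 0.3, 0.2]
grip_width: 85.3
gripper_force: 0.0
t: 2.8
tcp_pos: [360.6, -81.9, 297.8]
tcp_rot: [180.0, -0.0, 25.4]
wrist_force: [1.4, -0.6, 0.1]
grip_width: 85.6
gripper_force: 0.0
t: 3.3
tcp_pos: [423.1, 125.1, 330.8]
tcp_rot: [180.0, -0.0, 25.4]
wrist_force: [1.3, -0.4, 0.1]
grip_width: 85.1
gripper_force: 0.0
t: 3.8
tcp_pos: [423.0, 123.2, 330.3]
tcp_rot: [180.0, -0.0, 66.1]
wrist_force: [0.1, -0.6, 0.5]
grip_width: 85.4
gripper_force: 0.0
t: 4.3
tcp_pos: [423.0, 123.1, 330.4]
tcp_rot: [180.0, -0.0, 89.8]
wrist_force: [-0.5, 0.7, -0.7]
grip_width: 85.5
gripper_force: 0.0
[423.03761288 123.1468197  330.35786842] [ 1.79991157e+02 -4.38457932e-03  8.97611516e+01]
insert1 [([282.0, 250.0, 1.0], [426.0, 0.0, 51.0]), ([182.0, 41.0, 1.0], [297.0, 296.0, 51.0]), ([279.0, 136.0, 1.0], [422.0, 173.0, 51.0]), ([193.0, 122.0, 0.0], [302.0, 194.0, 51.0]), ([297.0, 64.0, 0.0], [447.0, 267.0, 51.0]), ([231.0, 282.0, 0.0], [342.0, -57.0, 51.0])]
foot1 [([248.0, 186.0, 1.0], [370.0, 91.0, 0.0]), ([294.0, 71.0, 1.0], [445.0, 266.0, 0.0]), ([281.0, 234.0, 1.0], [425.0, 6.0, 0.0]), ([235.0, 271.0, 1.0], [342.0, -65.0, -0.0]), ([276.0, 140.0, 1.0], [417.0, 165.0, 0.0]), ([199.0, 124.0, 1.0], [298.0, 190.0, -0.0]), ([445.0, 12.0, 1.0], [661.0, 346.0, 0.0]), ([193.0, 45.0, 1.0], [297.0, 303.0, 0.0])]
nest_a [([405.0, 193.0, 1.0], [617.0, 87.0, 33.0]), ([393.0, 254.0, 1.0], [611.0, -18.0, 33.0]), ([399.0, 227.0, 1.0], [615.0, 30.0, 33.0])]
carriage_grip [([426.0, 132.0, 1.0], [624.0, 180.0, 61.0])]
tray [([278.0, 357.0, 1.0], [419.0, -261.0, 0.0]), ([404.0, 196.0, 1.0], [631.0, 72.0, 0.0])]
```

View pics/w0.png

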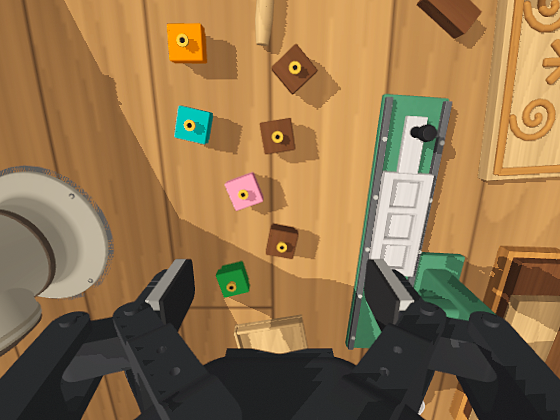

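```bash
python3 - <<'E'
from h import *
go(618,150,200,86.5)
E
```

```text
at [423.1 123.1 330.3] [180.    0.   89.9] shift(start axes) [ 27.1 194.9 130.3] shift(end axes) [ 38.7 192.9 130.3] turn [0.   0.   0.06]
```

```bash
python3 -m crank '[[0,0,0.06,0.0054,0.039,0.026,1],[0,0,0,0.007,0.0385,0.026,1],[0,0,0,0.007,0.0385,0.026,1],[0,0,0,0.007,0.0385,0.026,1],[0,0,0,0.007,0.0385,0.026,1]]'
python3 -m crank '[[0,0,0,0,0,0,1],[0,0,0,0,0,0,1]]'
cat >> h.py <<'E'
def nests(m,im):
    """nest pocket & knob landmarks in newest wrist picture"""
    N=[onz(m,*a[:2],33) for a in lm("wrist","nest_a") if a[2]>.3]; K=[onz(m,*a[:2],61) for a in lm("wrist","carriage_grip") if a[2]>.3]
    print("nests",np.round(N,1).tolist(),"knob",np.round(K,1).tolist())
E
python3 - <<'E'
from h import *
m=vision.camera_model("wrist");im=vision.camera("wrist");cv2.imwrite("pics/w1.png",im)
nests(m,im)
a=[ray(m,*p[:2]) for p in lm("wrist","carriage_grip")][:1]
mt=vision.camera_model("top");vision.camera("top")
a+=[ray(mt,*p[:2]) for p in lm("top","carriage_grip")][:1]
print(tri(a)); print(bot.observe()["tcp_pos"])
E
```

```text
t: 5.1
tcp_pos: [618.9, 147.4, 199.0]
tcp_rot: [180.0, -0.0, 86.5]
wrist_force: [-0.0, 1.0, 1.1]
grip_width: 85.6
gripper_force: 0.0
t: 5.3
tcp_pos: [617.3, 147.1, 198.4]
tcp_rot: [-179.8, 0.1, 86.5]
wrist_force: [-0.3, -0.1, 0.3]
grip_width: 85.4
gripper_force: 0.0
nests [[609.5, -20.9, 33.0], [612.5, 31.0, 33.0], [615.5, 82.6, 33.0]] knob [[623.5, 179.4, 61.0]]
(array([621.16384767, 219.70722487, 330.08636337]), np.float64(1.421374903710107e-14))
[617.19919732 147.32459625 202.22864175]
```

View pics/w1.png

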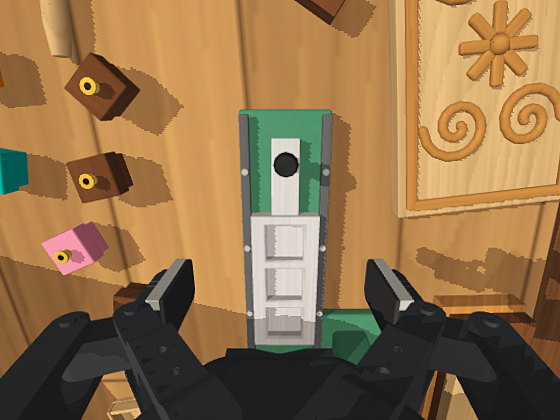

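```bash
python3 - <<'E'
from h import *
go(623.5,179.5,43,86.5)
E
```

```text
at [617.2 147.3 202.2] [179.8  -0.   86.6] shift(start axes) [ 32.4   3.9 159.3] shift(end axes) [ 32.5   4.3 159.2] turn [ 0.003 -0.001  0.001]
```

```bash
python3 -m crank '[[0,0,0,0.016,0.0021,0.025,1],[0,0,0,0.016,0.0022,0.025,1],[0,0,0,0,0,0.035,1],[0,0,0,0,0,0.035,1],[0,0,0,0,0,0.037,1]]'
python3 -m crank '[[0,0,0,0,0,0,1],[0,0,0,0,0,0,0],[0,0,0,0,0,0,-1],[0,0,0,0,0,0,-1],[0,0,0,0,0,0,-1]]' 30
python3 -m crank '[[0,0,0,0,0,0,-1],[0,0,0,0,0,0,-1],[0,0,0,0,0,0,-1],[0,0,0,0,0,0,-1]]' 30
```

```text
t: 6.1
tcp_pos: [623.8, 179.3, 43.5]
tcp_rot: [179.9, -0.0, 86.6]
wrist_force: [-0.0, -0.3, 0.1]
grip_width: 85.7
gripper_force: 0.0
t: 6.6
tcp_pos: [624.5, 179.1, 45.1]
tcp_rot: [179.9, -0.0, 86.6]
wrist_force: [0.9, -0.2, -0.8]
grip_width: 28.4
gripper_force: 0.0
t: 7.0
tcp_pos: [625.0, 179.1, 45.0]
tcp_rot: [179.8, -0.1, 86.6]
wrist_force: [3.0, -0.2, 6.1]
grip_width: 22.2
gripper_force: 29.2
```

```bash
python3 -m crank '[[0,0,0,0.006,0,0,-1],[0,0,0,0.008,0,0,-1],[0,0,0,0.008,0,0,-1],[0,0,0,0.006,0,0,-1],[0,0,0,0.004,0,0,-1]]'
python3 -m crank '[[0,0,0,0.002,0,0,-1],[0,0,0,0.002,0,0,-1],[0,0,0,0,0,0,-1]]'
python3 -m crank '[[0,0,0,0.001,0,0,-1],[0,0,0,0.001,0,0,-1],[0,0,0,0,0,0,-1]]'
```

```text
t: 7.5
tcp_pos: [626.9, 211.1, 45.0]
tcp_rot: [179.8, -0.0, 86.5]
wrist_force: [3.5, -2.2, 5.8]
grip_width: 21.8
gripper_force: 29.3
t: 7.8
tcp_pos: [627.1, 213.9, 45.0]
tcp_rot: [179.8, 0.1, 86.5]
wrist_force: [2.5, -6.9, 7.1]
grip_width: 21.7
gripper_force: 29.3
t: 8.1
tcp_pos: [627.1, 213.9, 45.0]
tcp_rot: [179.8, 0.3, 86.4]
wrist_force: [1.9, -15.7, 10.2]
grip_width: 22.1
gripper_force: 29.5
```

```bash
python3 -m crank '[[0,0,0,-0.003,0,0,-1],[0,0,0,0,0,0,0.2],[0,0,0,0,0,0,1],[0,0,0,0,0,0,1],[0,0,0,0,0,-0.02,1]]'
python3 -m crank '[[0,0,0,-0.01,0,-0.04,1],[0,0,0,-0.03,0,-0.04,1],[0,0,0,-0.04,0,-0.04,1],[0,0,0,0,0,-0.01,1],[0,0,0,0,0,0,1]]'
python3 - <<'E'
from h import *
s=bot.observe();print(s["tcp_pos"],s["tcp_rot"])
m=vision.camera_model("wrist");im=vision.camera("wrist");cv2.imwrite("pics/w2.png",im)
nests(m,im)
E
```

```text
t: 8.6
tcp_pos: [624.0, 213.5, 60.2]
tcp_rot: [-179.7, 0.1, 86.6]
wrist_force: [-0.5, 0.7, -0.3]
grip_width: 78.5
gripper_force: 0.0
t: 9.1
tcp_pos: [621.9, 138.4, 190.6]
tcp_rot: [179.8, -0.1, 86.5]
wrist_force: [-0.1, 1.0, 0.5]
grip_width: 85.1
gripper_force: 0.0
[621.94849252 138.39682085 190.6236863 ] [ 1.79828865e+02 -6.23589063e-02  8.64979478e+01]
nests [[612.3, 12.0, 33.0], [619.6, 117.7, 33.0], [614.6, 63.2, 33.0]] knob [[626.4, 213.1, 61.0]]
```

View pics/w2.png

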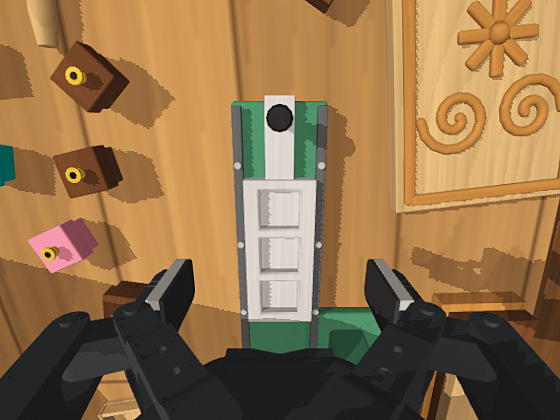

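```bash
python3 - <<'E'
from h import *
im=cv2.imread("pics/w2.png")
m=vision.camera_model("wrist")
g=cv2.cvtColor(im,cv2.COLOR_BGR2GRAY).astype(float)
# horizontal profiles: average over rows of bridges / pockets
for r0,r1 in [(182,187),(196,220),(228,232),(244,264),(274,276),(290,302)]:
    p=cv2.GaussianBlur(g[r0:r1].mean(0)[None],(3,1),0)[0]; d=np.diff(p)
    print("rows",r0,r1,[(i+1,round(d[i])) for i in range(228,335) if abs(d[i])>9 and abs(d[i])>=abs(d[i-1]) and abs(d[i])>=abs(d[i+1])])
for c0,c1 in [(248,255),(270,290),(304,312)]:
    p=g[:,c0:c1].mean(1); d=np.diff(p)
    print("cols",c0,c1,[(i+1,round(d[i])) for i in range(170,335) if abs(d[i])>9 and abs(d[i])>=abs(d[i-1]) and abs(d[i])>=abs(d[i+1])])
for c,r in [(244,183),(316,183),(245.5,230),(315,230),(246.5,300),(313,300),(280,180),(280,321)]: print(c,r,np.round(onz(m,c,r,33),1))
a=im[170:330,225:340]; cv2.imwrite("pics/w2c.png",cv2.resize(a,None,fx=3.7,fy=3.7,interpolation=cv2.INTER_CUBIC))
E
```

```text
rows 182 187 [(234, -25), (243, 50), (316, -60)]
rows 196 220 [(235, -23), (244, 49), (258, -29), (261, 13), (269, 18), (298, -10), (316, -57)]
rows 228 232 [(236, -24), (245, 46), (259, -13), (315, -66)]
rows 244 264 [(237, -18), (243, -11), (246, 48), (259, -30), (262, 14), (270, 19), (297, -9), (314, -64)]
rows 274 276 [(238, -25), (246, 52), (313, -66), (319, 12)]
rows 290 302 [(240, -27), (247, 50), (260, -30), (263, 13), (270, 17), (312, -61)]
cols 248 255 [(178, 18), (180, 49), (319, -59), (322, -67)]
cols 270 290 [(179, -43), (181, 40), (189, -29), (193, 36), (226, -53), (229, 33), (237, -28), (239, 22), (268, -48), (272, 42), (275, 10), (280, -40), (307, -65), (312, 58), (315, 10), (319, -37), (322, -67)]
cols 304 312 [(180, 52), (321, -78)]
244 183 [583.8 152.1  33. ]
316 183 [657.8 147.8  33. ]
245.5 230 [580.5 100.4  33. ]
315 230 [655.6  96.   33. ]
246.5 300 [573.4  12.7  33. ]
313 300 [651.3   8.1  33. ]
280 180 [621.  153.1  33. ]
280 321 [610.9 -19.   33. ]
```

View pics/w2c.png

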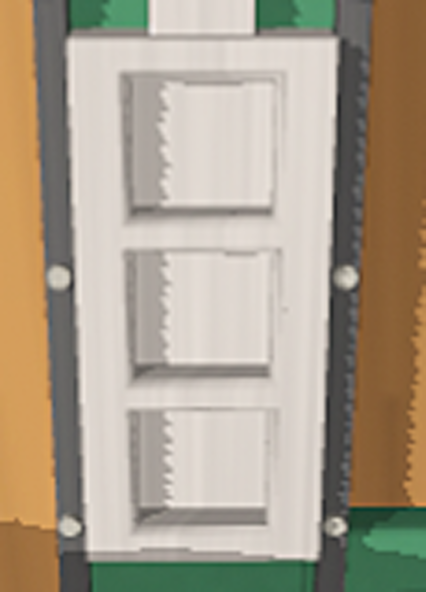

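```bash
cat >> h.py <<'E'
def feet(m,im,z=40):
    """dark-brown collar tops: flood mask, min-area rect of the top face projected to z"""
    hsv=cv2.cvtColor(im,cv2.COLOR_BGR2HSV)
    out=[]
    for a in lm("wrist","insert1"):
        if a[2]<.3: continue
        c=onz(m,a[0],a[1],50); 
        out.append((np.round(a,2).tolist(),np.round(c,1).tolist()))
    return out
E
python3 - <<'E'
from h import *
go(433,215,230,86.5)
E
python3 -m crank '[[0,0,0,0.02,-0.038,-0.008,1],[0,0,0,0.02,-0.038,-0.008,1],[0,0,0,0.013,-0.038,-0.008,1],[0,0,0,0.012,-0.038,-0.008,1],[0,0,0,0,-0.038,-0.008,1]]'
python3 -m crank '[[0,0,0,0,0,0,1],[0,0,0,0,0,0,1]]'
python3 - <<'E'
from h import *
s=bot.observe();print(s["tcp_pos"],s["tcp_rot"])
m=vision.camera_model("wrist");im=vision.camera("wrist");cv2.imwrite("pics/w3.png",im)
np.save("w3.npy",m["world_to_cam"])
nests(m,im); print(*feet(m,im),sep="\n")
mt=vision.camera_model("top");vision.camera("top")
for l,z in [("nest_a",33),("carriage_grip",61),("head_top",182),("tray",0),("insert1",50)]: print(l,[np.round(onz(mt,*a[:2],z),1).tolist() for a in lm("top",l) if a[2]>.4])
E
```

```text
at [620.7 139.4 186.6] [-179.9    0.    86.6] shift(start axes) [  64.4 -192.   -42.9] shift(end axes) [  64.  -192.   -43.4] turn [-0.003  0.001  0.002]
t: 9.75
tcp_pos: [433.3, 216.4, 226.7]
tcp_rot: [-179.8, 0.1, 86.7]
wrist_force: [0.2, 0.4, 0.6]
grip_width: 85.4
gripper_force: 0.0
t: 9.95
tcp_pos: [434.7, 215.7, 227.8]
tcp_rot: [-180.0, 0.0, 86.7]
wrist_force: [1.0, 0.1, 0.1]
grip_width: 85.6
gripper_force: 0.0
[434.69846086 215.68479159 227.76253004] [-1.79961981e+02  2.32807160e-02  8.66863945e+01]
nests [[615.2, 61.8, 33.0], [642.4, 207.5, 33.0], [619.0, 116.1, 33.0]] knob [[624.9, 213.2, 61.0]]
([268.6, 222.6, 0.7], [419.0, 175.1, 50.0])
([284.5, 142.1, 0.69], [442.2, 265.4, 50.0])
([282.0, 343.8, 0.68], [425.1, 1.6, 50.0])
([144.8, 120.2, 0.62], [296.1, 297.1, 50.0])
([164.0, 216.2, 0.52], [298.5, 189.8, 50.0])
([229.0, 291.0, 0.49], [363.1, 86.9, 50.0])
nest_a [[624.6, 8.4, 33.0], [618.4, 118.6, 33.0], [619.2, 73.2, 33.0]]
carriage_grip [[630.8, 215.5, 61.0], [604.4, -73.9, 61.0], [613.7, 62.7, 61.0]]
head_top [[602.3, -75.9, 182.0]]
tray [[413.0, -267.8, 0.0]]
insert1 [[415.1, 176.4, 50.0], [368.8, 92.6, 50.0]]
```

View pics/w3.png

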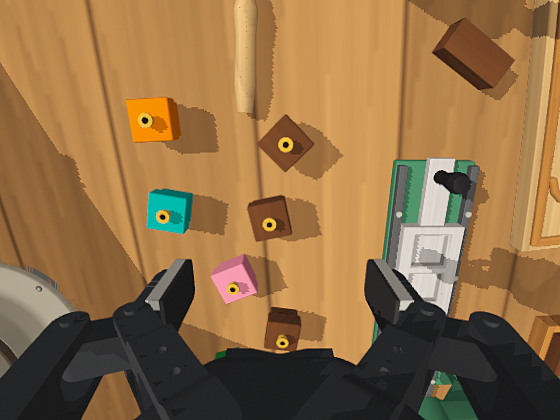

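```bash
cat >> h.py <<'E'
def face(m,im,col,row,z=40,draw=None,tol=14):
    """top-face square around an insert pixel: flood the brown next to the insert, rectify to plane z, min-area rect"""
    c=onz(m,col,row,z+10); S=4; n=45*2*S
    pts=np.array([proj(m,[c[0]+dx,c[1]+dy,z]) for dx,dy in [(-45,-45),(45,-45),(45,45),(-45,45)]],np.float32)
    H=cv2.getPerspectiveTransform(pts,np.array([[0,0],[n,0],[n,n],[0,n]],np.float32))
    w=cv2.warpPerspective(im,H,(n,n)); w=cv2.medianBlur(w,7)
    seed=[(n//2+int(15*S*np.cos(t)),n//2+int(15*S*np.sin(t))) for t in np.arange(0,6.3,.785)]
    ref=np.median([w[y,x] for x,y in seed],axis=0)
    k=(np.abs(w.astype(int)-ref).max(2)<tol).astype(np.uint8)*255
    cv2.circle(k,(n//2,n//2),13*S,255,-1)
    k=cv2.morphologyEx(k,cv2.MORPH_OPEN,np.ones((17,17)))
    cs=max(cv2.findContours(k,0,1)[0],key=cv2.contourArea); (x,y),(a,b),t=cv2.minAreaRect(cs)
    if draw:
        cv2.drawContours(w,[np.int32(cv2.boxPoints(((x,y),(a,b),t)))],0,(0,255,0),1); cv2.imwrite(draw,w)
    return np.round([c[0]-45+x/S,c[1]-45+y/S],1),np.round([a/S,b/S],1),round(t,1),ref
E
python3 - <<'E'
from h import *
m=vision.camera_model("wrist");m["world_to_cam"]=np.load("w3.npy");im=cv2.imread("pics/w3.png")
for i,p in enumerate([(269,223),(285,144)]): print(face(m,im,*p,draw=f"pics/f{i}.png"))
a=np.hstack([cv2.imread("pics/f0.png"),cv2.imread("pics/f1.png")]);cv2.imwrite("pics/f.png",a)
E
```

```text
(array([418.9, 173.4]), array([43. , 45.3]), 8.5, array([ 40.,  72., 123.]))
(array([442.4, 262.8]), array([43.9, 45.6]), 42.3, array([ 39.,  70., 118.]))
```

View pics/f.png

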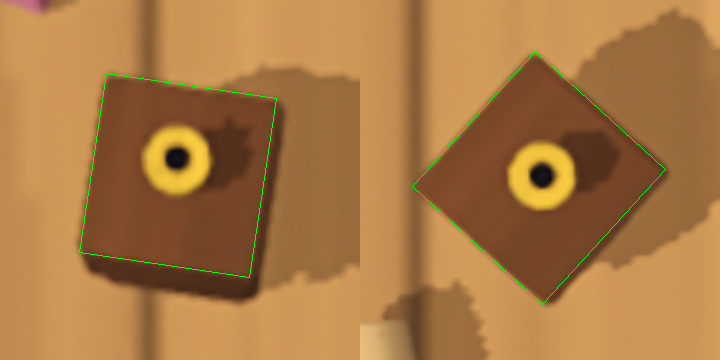

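```bash
python3 - <<'E'
from h import *
go(442.4,262.8,100,132.3)
E
```

```text
at [435.7 214.8 228.4] [-180.     0.    86.5] shift(start axes) [ 48.4   3.9 128.4] shift(end axes) [ 31.   37.3 128.4] turn [-0.001  0.    -0.799]
```

```bash
python3 -m crank '[[0,0,0,0.024,0.002,0.03,1],[0,0,0,0.0244,0.0019,0.03,1],[0,0,-0.14,0,0,0.02,1],[0,0,-0.14,0,0,0.02,1],[0,0,-0.14,0,0,0.02,1]]'
python3 -m crank '[[0,0,-0.14,0,0,0,1],[0,0,-0.14,0,0,0,1],[0,0,-0.099,0,0,0,1],[0,0,0,0,0,0,1],[0,0,0,0,0,0,1]]'
python3 - <<'E'
from h import *
m=vision.camera_model("wrist");im=vision.camera("wrist");cv2.imwrite("pics/w4.png",im)
F=feet(m,im);print(F[:3])
for a,_ in F[:3]:
    try: print(face(m,im,*a[:2]))
    except Exception as e: print(e)
go(442.4,262.8,15,132.3)
E
```

```text
t: 10.95
tcp_pos: [442.2, 263.1, 107.6]
tcp_rot: [-180.0, 0.0, 111.0]
wrist_force: [-0.1, -0.1, -0.2]
grip_width: 84.9
gripper_force: 0.0
t: 11.45
tcp_pos: [442.4, 263.0, 108.6]
tcp_rot: [-180.0, -0.0, 132.2]
wrist_force: [-0.0, -0.4, 0.8]
grip_width: 85.3
gripper_force: 0.0
[([57.7, 165.9, 0.94], [296.6, 191.0, 50.0]), ([280.4, 224.7, 0.86], [441.9, 263.6, 50.0]), ([71.3, 310.9, 0.59], [365.1, 91.5, 50.0])]
(array([296.2, 190. ]), array([43.8, 43.4]), 76.6, array([170., 184.,   0.]))
(array([442.2, 263. ]), array([44.3, 46.1]), 41.5, array([ 38.,  69., 115.]))
(array([366.6,  91.2]), array([43.8, 42.9]), 19.9, array([172., 151., 245.]))
at [442.3 263.  108.7] [180.    0.  132.2] shift(start axes) [-0.2 -0.1 93.7] shift(end axes) [-0.2 -0.1 93.7] turn [ 0.     0.    -0.002]
```

```bash
python3 -m crank '[[0,0,0.012,0,0,0.03,1],[0,0,0,0,0,0.03,1],[0,0,0,0,0,0.024,1],[0,0,0,0,0,0.01,1],[0,0,0,0,0,0,1]]'
python3 -m crank '[[0,0,0,0,0,0,0],[0,0,0,0,0,0,-0.3],[0,0,0,0,0,0,-1],[0,0,0,0,0,0,-1],[0,0,0,0,0,0,-1]]' 30
python3 -m crank '[[0,0,0,0,0,0,-1],[0,0,0,0,0,0,-1],[0,0,0,0,0,-0.03,-1],[0,0,0,0,0,-0.04,-1],[0,0,0,0,0,-0.04,-1]]' 30
python3 - <<'E'
from h import *
go(619.3,118,125,86.5)
E
```

```text
t: 12.05
tcp_pos: [441.5, 262.6, 13.6]
tcp_rot: [-179.9, -0.0, 131.6]
wrist_force: [0.1, -0.6, 0.8]
grip_width: 85.3
gripper_force: 0.0
t: 12.55
tcp_pos: [443.0, 263.4, 16.0]
tcp_rot: [179.9, 0.0, 131.6]
wrist_force: [-0.8, 0.3, 7.0]
grip_width: 45.4
gripper_force: 31.5
t: 13.05
tcp_pos: [441.9, 262.8, 126.0]
tcp_rot: [-180.0, -0.0, 131.6]
wrist_force: [0.7, 0.7, -0.3]
grip_width: 45.6
gripper_force: 31.2
at [441.9 262.8 126. ] [-180.    -0.   131.6] shift(start axes) [-226.1   36.3    1. ] shift(end axes) [-133.7  185.9    1. ] turn [-0.001  0.     0.788]
```

```bash
python3 -m crank '[[0,0,0.1313,0,0,0,-1],[0,0,0.1313,0,0,0,-1],[0,0,0.1313,0,0,0,-1],[0,0,0.1313,0,0,0,-1],[0,0,0.1313,0,0,0,-1]]'
python3 -m crank '[[0,0,0.1313,-0.022,0.031,0,-1],[0,0,0,-0.022,0.031,0,-1],[0,0,0,-0.022,0.031,0,-1],[0,0,0,-0.022,0.031,0,-1],[0,0,0,-0.022,0.031,0,-1]]'
python3 -m crank '[[0,0,0,-0.022,0.031,0,-1],[0,0,0,0,0,0.03,-1],[0,0,0,0,0,0.03,-1],[0,0,0,0,0,0,-1],[0,0,0,0,0,0,-1]]'
python3 - <<'E'
from h import *
go(619.3,118,36,86.5)
cv2.imwrite("pics/w5.png",vision.camera("wrist"))
E
```

```text
t: 13.55
tcp_pos: [442.3, 263.0, 125.0]
tcp_rot: [180.0, -0.0, 93.7]
wrist_force: [-0.7, -0.4, -0.5]
grip_width: 45.4
gripper_force: 31.2
t: 14.05
tcp_pos: [594.3, 146.8, 124.9]
tcp_rot: [180.0, -0.0, 86.5]
wrist_force: [0.1, 0.2, -0.5]
grip_width: 45.5
gripper_force: 31.2
t: 14.55
tcp_pos: [622.5, 124.1, 65.1]
tcp_rot: [-180.0, 0.0, 86.5]
wrist_force: [0.8, -0.0, 0.2]
grip_width: 45.6
gripper_force: 31.3
at [622.5 124.1  65.1] [-180.     0.    86.5] shift(start axes) [-6.2 -2.8 29.1] shift(end axes) [-6.2 -2.8 29.1] turn [-0.001  0.     0.   ]
```

View pics/w5.png

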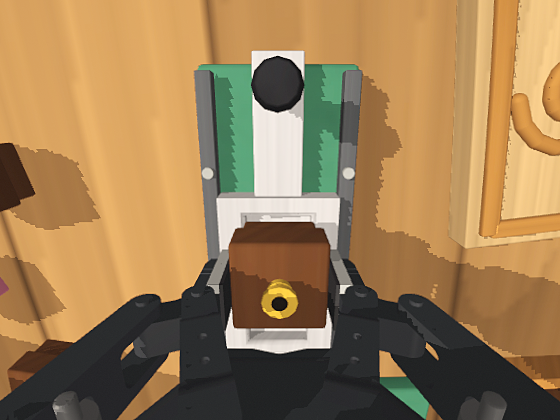

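```bash
python3 - <<'E'
from h import *
m=vision.camera_model("wrist");im=cv2.imread("pics/w5.png");g=cv2.cvtColor(im,cv2.COLOR_BGR2GRAY).astype(float)
print("rows",np.round(g[190:228,262:300].mean(1)).astype(int).tolist())
print("cols230",np.round(g[203:207,210:350].mean(0)).astype(int).tolist())
print("cols mouth",np.round(g[216:219,230:330].mean(0)).astype(int).tolist())
for c,r in [(240,212),(316,212),(278,212),(218,205),(340,205),(278,196)]: print(c,r,np.round(onz(m,c,r,33),1))
print(np.round(onz(m,279,299,65+50-15),1))
nests(m,im)
E
```

```text
rows [232, 232, 232, 233, 235, 230, 187, 136, 215, 239, 234, 233, 233, 233, 233, 233, 233, 233, 233, 233, 234, 237, 215, 185, 199, 199, 189, 209, 228, 235, 245, 200, 31, 52, 56, 56, 56, 56]
cols230 [119, 117, 115, 116, 113, 105, 153, 222, 237, 230, 228, 229, 230, 231, 231, 230, 229, 229, 229, 228, 228, 229, 230, 231, 232, 232, 230, 230, 230, 231, 231, 231, 231, 231, 232, 233, 233, 234, 233, 232, 229, 228, 228, 227, 226, 228, 229, 230, 232, 233, 232, 232, 234, 234, 234, 233, 234, 234, 234, 235, 234, 231, 230, 231, 232, 231, 230, 230, 230, 231, 232, 233, 232, 230, 230, 229, 228, 228, 231, 234, 237, 238, 237, 234, 233, 235, 237, 236, 236, 236, 237, 237, 236, 235, 234, 234, 233, 233, 234, 235, 235, 235, 235, 236, 236, 236, 236, 235, 234, 235, 236, 234, 233, 234, 234, 235, 236, 236, 236, 236, 236, 235, 234, 233, 232, 232, 232, 233, 243, 210, 69, 78, 82, 84, 86, 85, 83, 83, 82, 80]
cols mouth [228, 229, 229, 231, 232, 232, 232, 230, 231, 233, 213, 162, 172, 175, 166, 125, 140, 181, 183, 183, 184, 183, 181, 182, 183, 183, 183, 183, 182, 180, 180, 191, 214, 230, 234, 231, 230, 229, 230, 230, 214, 187, 191, 193, 193, 194, 195, 195, 194, 194, 194, 194, 203, 213, 210, 209, 210, 210, 210, 209, 209, 208, 210, 211, 211, 210, 208, 207, 206, 206, 219, 234, 234, 234, 232, 230, 231, 234, 235, 225, 192, 202, 228, 222, 209, 206, 226, 237, 235, 236, 235, 233, 232, 233, 235, 236, 236, 236, 236, 236]
240 212 [598.5 143.6  33. ]
316 212 [646.4 140.7  33. ]
278 212 [622.5 142.1  33. ]
218 205 [585.2 149.   33. ]
340 205 [661.6 144.4  33. ]
278 196 [623.1 152.5  33. ]
[621.9 124.1 100. ]
nests [[618.0, 60.3, 33.0]] knob [[626.7, 213.7, 61.0]]
```

```bash
python3 -m crank '[[0,0,0,-0.0059,-0.0013,0,-1],[0,0,0,0,0,0.008,-1],[0,0,0,0,0,0.006,-1],[0,0,0,0,0,0.004,-1],[0,0,0,0,0,0,-1]]'
python3 -m crank '[[0,0,0,0,0,0.004,-1],[0,0,0,0,0,0.004,-1],[0,0,0,0,0,0,-1]]'
python3 -m crank '[[0,0,0,0,0,0.002,-1],[0,0,0,0,0,0,-1]]'
```

```text
t: 15.2
tcp_pos: [620.7, 118.3, 45.6]
tcp_rot: [-179.9, -0.0, 86.5]
wrist_force: [-0.1, 0.6, -1.6]
grip_width: 45.5
gripper_force: 31.6
t: 15.5
tcp_pos: [620.8, 118.3, 37.8]
tcp_rot: [-179.9, -0.0, 86.5]
wrist_force: [-0.6, 1.2, -1.9]
grip_width: 45.6
gripper_force: 31.6
t: 15.7
tcp_pos: [621.1, 118.3, 37.1]
tcp_rot: [180.0, -0.0, 86.5]
wrist_force: [-2.3, 1.1, 2.3]
grip_width: 45.4
gripper_force: 31.9
```

```bash
python3 -m crank '[[0,0,0,0,0,0.001,-1],[0,0,0,0,0,0,0],[0,0,0,0,0,0,1],[0,0,0,0,0,0,1],[0,0,0,0,0,-0.02,1]]'
python3 -m crank '[[0,0,0,0,0,-0.04,1],[0,0,0,0,0,-0.03,1],[0,0,0,0,0,0,1]]'
python3 - <<'E'
from h import *
go(419,173.5,110,98.5)
E
```

```text
t: 16.2
tcp_pos: [619.5, 117.8, 52.8]
tcp_rot: [-179.7, 0.1, 86.5]
wrist_force: [0.3, -0.1, 0.6]
grip_width: 84.8
gripper_force: 0.0
t: 16.5
tcp_pos: [623.1, 118.4, 130.5]
tcp_rot: [179.6, -0.1, 86.5]
wrist_force: [0.7, 0.4, 0.6]
grip_width: 85.2
gripper_force: 0.0
at [623.1 118.4 130.5] [ 1.796e+02 -1.000e-01  8.650e+01] shift(start axes) [  42.5 -207.2   19.2] shift(end axes) [  84.6 -193.7   20.5] turn [ 0.007 -0.001 -0.209]
```

```bash
python3 -m crank '[[0,0,-0.105,0,0,0,1],[0,0,-0.104,0,0,0,1],[0,0,0,0.028,-0.038,0,1],[0,0,0,0.028,-0.039,0,1],[0,0,0,0.0286,-0.039,0,1]]'
python3 -m crank '[[0,0,0,0,-0.039,0,1],[0,0,0,0,-0.0387,0,1],[0,0,0,0,0,0.02,1],[0,0,0,0,0,0,1],[0,0,0,0,0,0,1]]'
python3 - <<'E'
from h import *
m=vision.camera_model("wrist");im=vision.camera("wrist");cv2.imwrite("pics/w6.png",im)
F=feet(m,im);print(F)
for a,_ in F[:3]:
    try: print(face(m,im,*a[:2]))
    except Exception as e: print(e)
go(419,173.5,15,98.5)
E
```

```text
t: 17.0
tcp_pos: [492.3, 184.9, 124.2]
tcp_rot: [-179.9, 0.0, 98.4]
wrist_force: [0.6, -0.0, 1.1]
grip_width: 85.6
gripper_force: 0.0
t: 17.5
tcp_pos: [417.0, 173.2, 105.3]
tcp_rot: [-180.0, 0.0, 98.5]
wrist_force: [-0.4, -0.5, 0.3]
grip_width: 85.6
gripper_force: 0.0
[([203.0, 314.4, 0.79], [366.7, 89.6, 50.0]), ([113.3, 178.4, 0.78], [297.0, 191.0, 50.0]), ([530.9, 336.8, 0.76], [642.3, 105.1, 50.0]), ([113.5, 6.2, 0.67], [297.2, 297.0, 50.0]), ([285.7, 227.8, 0.61], [420.8, 172.7, 50.0])]
(array([369.7,  89.6]), array([25.5, 31.5]), 90.0, array([128., 118., 205.]))
(array([296.3, 190.2]), array([44. , 43.3]), 76.5, array([171., 183.,   0.]))
(array([635.9, 108.4]), array([25.9, 40.4]), 63.0, array([40., 44., 77.]))
at [417.7 173.3 105.9] [180.    0.   98.5] shift(start axes) [-0.   1.3 90.9] shift(end axes) [-0.   1.3 90.9] turn [ 0.     0.    -0.001]
```

```bash
python3 -m crank '[[0,0,0,0,0.0017,0.03,1],[0,0,0,-0.0005,0,0.03,1],[0,0,0,0,0,0.022,1],[0,0,0,0,0,0.008,1],[0,0,0,0,0,0,1]]'
python3 -m crank '[[0,0,0,0,0,0,0],[0,0,0,0,0,0,-0.3],[0,0,0,0,0,0,-1],[0,0,0,0,0,0,-1],[0,0,0,0,0,0,-1]]' 30
python3 -m crank '[[0,0,0,0,0,0,-1],[0,0,0,0,0,0,-1],[0,0,0,0,0,-0.03,-1],[0,0,0,0,0,-0.04,-1],[0,0,0,0,0,-0.04,-1]]' 30
python3 - <<'E'
from h import *
go(617.7,64.4,125,86.5)
E
```

```text
t: 18.1
tcp_pos: [418.7, 172.9, 15.1]
tcp_rot: [-179.9, 0.0, 98.5]
wrist_force: [-0.0, 0.7, 1.1]
grip_width: 85.1
gripper_force: 0.0
t: 18.6
tcp_pos: [419.6, 173.4, 16.9]
tcp_rot: [179.9, -0.0, 98.5]
wrist_force: [-0.3, -0.4, 5.8]
grip_width: 45.1
gripper_force: 31.5
t: 19.1
tcp_pos: [418.3, 172.9, 127.0]
tcp_rot: [-180.0, 0.0, 98.5]
wrist_force: [0.8, 1.3, -0.4]
grip_width: 45.2
gripper_force: 31.3
at [418.3 172.9 127. ] [-180.     0.    98.5] shift(start axes) [-136.7  181.2    1.9] shift(end axes) [-96.1 205.6   2. ] turn [-0.001  0.     0.209]
```

```bash
python3 -m crank '[[0,0,0.105,0,0,0,-1],[0,0,0.104,0,0,0,-1],[0,0,0,-0.016,0.0343,0,-1],[0,0,0,-0.016,0.0343,0,-1],[0,0,0,-0.016,0.0343,0,-1]]'
python3 -m crank '[[0,0,0,-0.016,0.0343,0,-1],[0,0,0,-0.016,0.0343,0,-1],[0,0,0,-0.016,0.0343,0,-1],[0,0,0,0,0,0.035,-1],[0,0,0,0,0,0.02,-1]]'
python3 -m crank '[[0,0,0,0,0,0,-1],[0,0,0,0,0,0,-1]]'
python3 - <<'E'
from h import *
go(617.7,64.4,37,86.5)
E
```

```text
t: 19.6
tcp_pos: [519.8, 118.3, 126.1]
tcp_rot: [179.9, -0.0, 86.6]
wrist_force: [-0.7, 0.3, -0.4]
grip_width: 45.2
gripper_force: 31.4
t: 20.1
tcp_pos: [618.8, 63.9, 68.5]
tcp_rot: [-179.9, 0.0, 86.4]
wrist_force: [-0.5, 0.2, -2.0]
grip_width: 45.4
gripper_force: 31.4
t: 20.3
tcp_pos: [618.3, 64.8, 71.2]
tcp_rot: [-180.0, 0.0, 86.5]
wrist_force: [1.0, -0.3, -0.8]
grip_width: 45.6
gripper_force: 31.4
at [618.3  64.8  71.2] [-180.     0.    86.5] shift(start axes) [-0.4 -0.6 34.2] shift(end axes) [-0.4 -0.6 34.2] turn [-0.  0.  0.]
```

```bash
python3 -m crank '[[0,0,0,-0.0004,-0.0006,0.008,-1],[0,0,0,0,0,0.008,-1],[0,0,0,0,0,0.006,-1],[0,0,0,0,0,0.004,-1],[0,0,0,0,0,0,-1]]'
python3 -m crank '[[0,0,0,0,0,0.004,-1],[0,0,0,0,0,0.003,-1],[0,0,0,0,0,0,-1],[0,0,0,0,0,0,-1]]'
```

```text
t: 20.8
tcp_pos: [617.4, 64.4, 43.9]
tcp_rot: [-179.9, 0.0, 86.5]
wrist_force: [-0.4, -0.1, -0.6]
grip_width: 45.3
gripper_force: 31.4
t: 21.2
tcp_pos: [618.0, 64.4, 38.0]
tcp_rot: [180.0, -0.0, 86.5]
wrist_force: [-0.1, -0.7, 1.6]
grip_width: 45.3
gripper_force: 31.8
```

```bash
python3 -m crank '[[0,0,0,0,0,0.001,-1],[0,0,0,0,0,0,0],[0,0,0,0,0,0,1],[0,0,0,0,0,0,1],[0,0,0,0,0,-0.02,1]]'
python3 -m crank '[[0,0,0,0,0,-0.04,1],[0,0,0,0,0,-0.03,1],[0,0,0,-0.02,-0.03,0,1],[0,0,0,-0.0125,-0.04,0,1],[0,0,0,-0.0125,-0.04,0,1]]'
python3 -m crank '[[0,0,0,-0.0125,-0.04,0,1],[0,0,0,-0.0125,-0.04,0,1],[0,0,0,0,0,0.01,1],[0,0,0,0,0,0,1],[0,0,0,0,0,0,1]]'
python3 - <<'E'
from h import *
m=vision.camera_model("wrist");im=vision.camera("wrist");cv2.imwrite("pics/w7.png",im)
F=feet(m,im);print(F)
for i,(a,_) in enumerate(F[:4]):
    try: print(face(m,im,*a[:2],draw=f"pics/g{i}.png"))
    except Exception as e: print(e)
go(425,4,15,86.5)
E
```

```text
t: 21.7
tcp_pos: [616.1, 64.2, 53.7]
tcp_rot: [-179.7, 0.0, 86.5]
wrist_force: [0.6, -0.8, -0.8]
grip_width: 85.0
gripper_force: 0.0
t: 22.2
tcp_pos: [504.0, 25.7, 126.1]
tcp_rot: [-180.0, 0.0, 86.5]
wrist_force: [0.4, -0.1, 0.8]
grip_width: 85.3
gripper_force: 0.0
t: 22.7
tcp_pos: [424.4, 6.1, 116.5]
tcp_rot: [-180.0, -0.0, 86.5]
wrist_force: [0.7, -0.9, -0.5]
grip_width: 85.5
gripper_force: 0.0
[([191.2, 111.7, 0.79], [368.2, 88.7, 50.0]), ([281.6, 223.4, 0.74], [425.1, 4.1, 50.0]), ([185.9, 304.8, 0.61], [341.0, -63.3, 50.0])]
(array([366.9,  90.5]), array([44., 44.]), 19.9, array([187., 166., 255.]))
(array([424.5,   4.5]), array([45.2, 43.9]), 78.2, array([ 44.,  78., 130.]))
(array([344.8, -66. ]), array([38.5, 43.9]), 14.7, array([ 49., 138.,  27.]))
at [424.6   6.2 116.6] [-180.    -0.    86.5] shift(start axes) [ -2.2   0.6 101.6] shift(end axes) [ -2.2   0.5 101.6] turn [-0.    -0.     0.001]
```

View pics/w7.png

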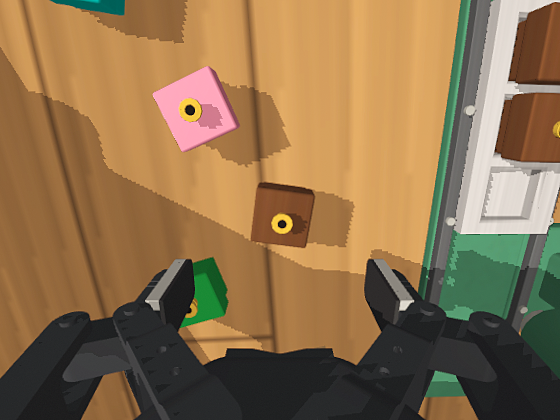

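```bash
python3 -m crank '[[0,0,0.145,0,0,0,1],[0,0,0,-0.0018,0.0004,0.035,1],[0,0,0,0,0,0.035,1],[0,0,0,0,0,0.024,1],[0,0,0,0,0,0.008,1]]'
python3 -m crank '[[0,0,0,0,0,0,1],[0,0,0,0,0,0,0],[0,0,0,0,0,0,-0.3],[0,0,0,0,0,0,-1],[0,0,0,0,0,0,-1]]' 30
python3 -m crank '[[0,0,0,0,0,0,-1],[0,0,0,0,0,0,-1],[0,0,0,0,0,0,-1],[0,0,0,0,0,-0.03,-1],[0,0,0,0,0,-0.04,-1]]' 30
python3 -m crank '[[0,0,0,0,0,-0.04,-1],[0,0,-0.145,0,0,0,-1],[0,0,0,0,0,0,-1]]' 30
python3 - <<'E'
from h import *
go(614.4,10.5,125,86.5)
E
```

```text
t: 23.3
tcp_pos: [422.9, 4.3, 12.1]
tcp_rot: [-179.8, 0.1, 78.2]
wrist_force: [0.3, 0.2, -0.5]
grip_width: 85.2
gripper_force: 0.0
t: 23.8
tcp_pos: [424.9, 4.2, 16.0]
tcp_rot: [179.9, -0.0, 78.2]
wrist_force: [0.2, -0.2, 5.8]
grip_width: 45.3
gripper_force: 31.3
t: 24.3
tcp_pos: [422.6, 4.2, 84.3]
tcp_rot: [-179.8, 0.0, 78.2]
wrist_force: [1.0, 0.3, -0.3]
grip_width: 45.4
gripper_force: 31.4
t: 24.6
tcp_pos: [424.6, 4.2, 126.0]
tcp_rot: [179.9, -0.0, 86.7]
wrist_force: [0.6, 0.0, -1.4]
grip_width: 45.3
gripper_force: 31.6
at [424.6   4.2 126. ] [179.9  -0.   86.7] shift(start axes) [ 17.4 189.1   1.4] shift(end axes) [ 17.9 189.1   1. ] turn [ 0.003 -0.     0.003]
```

```bash
python3 -m crank '[[0,0,0.003,0.006,0.0378,0,-1],[0,0,0,0.006,0.0378,0,-1],[0,0,0,0.0059,0.0378,0,-1],[0,0,0,0,0.0378,0,-1],[0,0,0,0,0.0378,0,-1]]'
python3 -m crank '[[0,0,0,0,0,0.03,-1],[0,0,0,0,0,0.025,-1],[0,0,0,0,0,0,-1],[0,0,0,0,0,0,-1]]'
python3 - <<'E'
from h import *
go(614.4,10.5,37,86.5)
E
```

```text
t: 25.1
tcp_pos: [614.5, 10.2, 123.2]
tcp_rot: [-179.9, 0.0, 86.1]
wrist_force: [0.1, -0.2, -0.3]
grip_width: 45.3
gripper_force: 31.5
t: 25.5
tcp_pos: [612.9, 10.1, 69.2]
tcp_rot: [-179.9, 0.0, 86.2]
wrist_force: [0.3, 0.6, -0.2]
grip_width: 45.8
gripper_force: 31.6
at [612.9  10.1  69.2] [-179.9    0.    86.2] shift(start axes) [ 0.5  1.5 32.2] shift(end axes) [ 0.5  1.5 32.2] turn [-0.002  0.    -0.005]
```

```bash
python3 -m crank '[[0,0,-0.005,0.0005,0.0012,0.008,-1],[0,0,0,0,0,0.008,-1],[0,0,0,0,0,0.005,-1],[0,0,0,0,0,0.003,-1],[0,0,0,0,0,0,-1]]'
python3 -m crank '[[0,0,0,0,0,0.004,-1],[0,0,0,0,0,0.003,-1],[0,0,0,0,0,0,-1],[0,0,0,0,0,0,-1]]'
```

```text
t: 26.0
tcp_pos: [614.6, 10.5, 45.2]
tcp_rot: [-180.0, 0.0, 86.6]
wrist_force: [0.0, 1.2, -1.2]
grip_width: 45.0
gripper_force: 31.6
t: 26.4
tcp_pos: [614.9, 10.5, 38.6]
tcp_rot: [-180.0, -0.0, 86.6]
wrist_force: [-0.2, -0.9, -0.9]
grip_width: 45.5
gripper_force: 31.6
```

```bash
python3 -m crank '[[0,0,0,0,0,0.001,-1],[0,0,0,0,0,0,0],[0,0,0,0,0,0,1],[0,0,0,0,0,0,1],[0,0,0,0,0,-0.02,1]]'
python3 -m crank '[[0,0,0,0,0,-0.04,1],[0,0,0,0,0,-0.04,1],[0,0,0,0.03,0,-0.04,1],[0,0,0,0.04,0,0,1],[0,0,0,0.04,0,0,1]]'
python3 -m crank '[[0,0,0,0.02,0,0,1],[0,0,0,0,0,0,1],[0,0,0,0,0,0,1]]'
python3 - <<'E'
from h import *
m=vision.camera_model("wrist");im=vision.camera("wrist");cv2.imwrite("pics/w8.png",im)
nests(m,im)
for l in ("insert1",): print([np.round(onz(m,*a[:2],71),1).tolist() for a in lm("wrist",l) if a[2]>.3])
go(626.8,213.5,44,86.5)
E
```

```text
t: 26.9
tcp_pos: [613.4, 10.5, 55.3]
tcp_rot: [-179.8, 0.0, 86.6]
wrist_force: [-0.5, -0.5, 0.0]
grip_width: 85.3
gripper_force: 0.0
t: 27.4
tcp_pos: [622.1, 121.3, 179.8]
tcp_rot: [179.8, -0.1, 86.6]
wrist_force: [0.9, 0.9, 0.6]
grip_width: 85.6
gripper_force: 0.0
t: 27.7
tcp_pos: [622.4, 140.5, 177.6]
tcp_rot: [-180.0, 0.0, 86.7]
wrist_force: [-0.4, 0.1, -0.1]
grip_width: 85.1
gripper_force: 0.0
nests [] knob [[625.6, 215.9, 61.0]]
[[386.8, 100.1, 71.0], [619.9, 118.2, 71.0], [618.2, 66.0, 71.0]]
at [622.6 139.3 177.8] [180.    0.   86.6] shift(start axes) [ 74.4  -0.3 133.8] shift(end axes) [ 74.3  -0.3 133.8] turn [0.    0.    0.001]
```

View pics/w8.png

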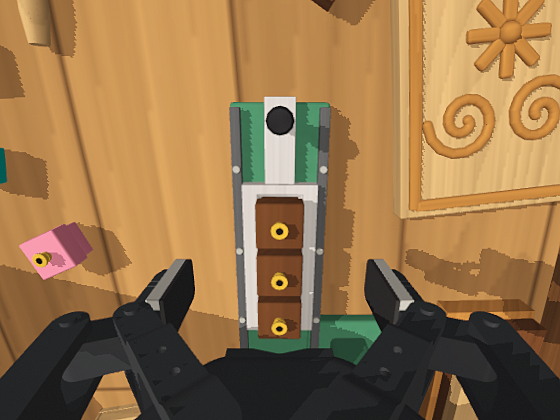

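```bash
python3 -m crank '[[0,0,0,0.037,0,0.02,1],[0,0,0,0.0373,0,0.02,1],[0,0,0,0,0,0.035,1],[0,0,0,0,0,0.035,1],[0,0,0,0,0,0.024,1]]'
python3 -m crank '[[0,0,0,0,0,0,0],[0,0,0,0,0,0,-1],[0,0,0,0,0,0,-1],[0,0,0,0,0,0,-1],[0,0,0,0,0,0,-1]]' 40
python3 -m crank '[[0,0,0,0,0,0,-1],[0,0,0,-0.005,0,0,-1],[0,0,0,-0.02,0,0,-1],[0,0,0,-0.02,0,0,-1],[0,0,0,-0.02,0,0,-1]]' 40
python3 -m crank '[[0,0,0,-0.015,0,0,-1],[0,0,0,-0.005,0,0,-1],[0,0,0,0,0,0,-1],[0,0,0,0,0,0,-1]]' 40
```

```text
t: 28.4
tcp_pos: [626.1, 213.7, 41.0]
tcp_rot: [-179.9, 0.1, 86.6]
wrist_force: [-0.1, 0.5, -0.8]
grip_width: 85.3
gripper_force: 0.0
t: 28.9
tcp_pos: [627.2, 214.6, 45.8]
tcp_rot: [179.9, -0.1, 86.6]
wrist_force: [-4.0, -1.2, 5.9]
grip_width: 21.6
gripper_force: 38.9
t: 29.4
tcp_pos: [623.3, 150.1, 45.8]
tcp_rot: [179.9, -0.1, 86.7]
wrist_force: [-3.3, 3.9, 6.9]
grip_width: 21.4
gripper_force: 39.3
t: 29.8
tcp_pos: [622.0, 129.2, 45.8]
tcp_rot: [179.9, -0.0, 86.6]
wrist_force: [-5.0, -1.3, 7.8]
grip_width: 21.5
gripper_force: 39.4
```

```bash
python3 -m crank '[[0,0,0,0,0,0,0],[0,0,0,0,0,0,1],[0,0,0,0,0,0,1],[0,0,0,0,0,-0.03,1],[0,0,0,0,0,-0.045,1]]'
python3 -m crank '[[0,0,0,0,0,-0.045,1],[0,0,0,0,0,-0.045,1],[0,0,0,0,0,-0.045,1],[0,0,0,-0.04,0,0,1],[0,0,0,-0.04,0,0,1]]'
python3 -m crank '[[0,0,0,-0.04,0,0,1],[0,0,0,-0.04,0,0,1],[0,0,0,0,0,0,1],[0,0,0,0,0,0,1]]'
python3 - <<'E'
from h import *
m=vision.camera_model("wrist");im=vision.camera("wrist");cv2.imwrite("pics/w9.png",im)
print([(np.round(a,2).tolist(),np.round(onz(m,*a[:2],182),1).tolist()) for a in lm("wrist","head_top")])
nests(m,im);print([(round(a[2],2),np.round(onz(m,*a[:2],72),1).tolist()) for a in lm("wrist","insert1")])
g=cv2.cvtColor(im,cv2.COLOR_BGR2GRAY)
go(609.2,-74.3,192,86.5)
E
```

```text
t: 30.3
tcp_pos: [620.3, 129.4, 116.4]
tcp_rot: [-179.7, 0.1, 86.6]
wrist_force: [0.8, -0.4, 0.5]
grip_width: 85.3
gripper_force: 0.0
t: 30.8
tcp_pos: [618.0, 49.9, 255.5]
tcp_rot: [179.8, -0.0, 86.8]
wrist_force: [0.3, -0.1, -0.4]
grip_width: 85.1
gripper_force: 0.0
t: 31.2
tcp_pos: [612.5, -30.9, 253.6]
tcp_rot: [180.0, -0.0, 86.5]
wrist_force: [-0.5, -0.1, 0.1]
grip_width: 85.4
gripper_force: 0.0
[([277.6, 270.8, 0.6], [607.4, -75.7, 182.0])]
nests [[612.8, -71.3, 33.0]] knob [[619.5, 127.6, 61.0]]
[(0.74, [382.1, 87.0, 72.0]), (0.65, [612.4, -21.1, 72.0]), (0.63, [615.9, 35.0, 72.0]), (0.52, [365.7, -54.9, 72.0])]
at [612.6 -29.  253.6] [-180.    -0.    86.7] shift(start axes) [-45.5  -0.8  61.6] shift(end axes) [-45.5  -0.6  61.6] turn [-0.    -0.     0.004]
```

View pics/w9.png

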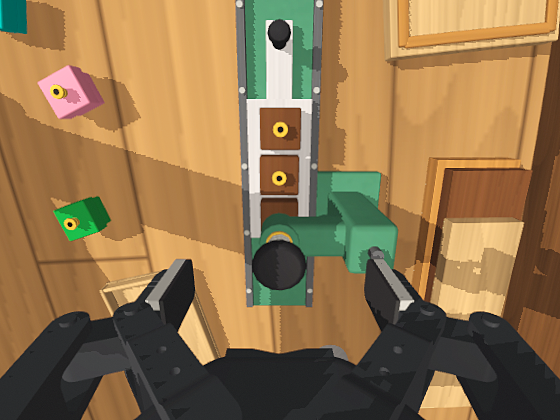

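```bash
python3 -m crank '[[0,0,0.004,-0.023,-0.0007,0,-1],[0,0,0,-0.023,-0.0007,0,-1],[0,0,0,0,0,0.025,-1],[0,0,0,0,0,0.025,-1],[0,0,0,0,0,0.011,-1]]' 40
python3 -m crank '[[0,0,0,0,0,0,-1],[0,0,0,0,0,0.005,-1],[0,0,0,0,0,0.005,-1],[0,0,0,0,0,0.004,-1],[0,0,0,0,0,0,-1]]'
```

```text
t: 31.95
tcp_pos: [607.7, -75.2, 190.3]
tcp_rot: [-179.8, -0.0, 86.4]
wrist_force: [-0.4, -0.2, -0.7]
grip_width: 12.0
gripper_force: 0.0
t: 32.45
tcp_pos: [608.8, -75.7, 179.2]
tcp_rot: [179.9, -0.0, 86.4]
wrist_force: [0.4, 2.1, 5.1]
grip_width: -0.4
gripper_force: 2.7
```

```bash
python3 -m crank '[[0,0,0,0,0,0.004,-1],[0,0,0,0,0,0.004,-1],[0,0,0,0,0,0.004,-1],[0,0,0,0,0,0.003,-1],[0,0,0,0,0,0,-1]]'
python3 -m crank '[[0,0,0,0,0,0.002,-1],[0,0,0,0,0,0.001,-1],[0,0,0,0,0,0,-1]]'
python3 -m crank '[[0,0,0,0,0,0.001,-1],[0,0,0,0,0,0.001,-1],[0,0,0,0,0,0,-1]]'
```

```text
t: 32.95
tcp_pos: [608.8, -75.8, 165.6]
tcp_rot: [179.8, -0.0, 86.4]
wrist_force: [-1.0, 1.8, 9.4]
grip_width: -0.0
gripper_force: 4.7
t: 33.25
tcp_pos: [608.9, -75.7, 164.0]
tcp_rot: [179.8, -0.0, 86.4]
wrist_force: [-4.0, 1.7, 18.0]
grip_width: 0.0
gripper_force: 8.8
t: 33.55
tcp_pos: [608.9, -75.7, 163.9]
tcp_rot: [179.6, -0.0, 86.4]
wrist_force: [-7.8, 2.9, 28.2]
grip_width: 0.1
gripper_force: 14.2
```

```bash
python3 -m crank '[[0,0,0,0,0,0,-1],[0,0,0,0,0,0,-1],[0,0,0,0,0,0,-1],[0,0,0,0,0,0,-1],[0,0,0,0,0,0,-1]]'
python3 -m crank '[[0,0,0,0,0,0,-1],[0,0,0,0,0,0,-1],[0,0,0,0,0,-0.01,-1],[0,0,0,0,0,-0.015,-1],[0,0,0,0,0,-0.03,-1]]'
python3 - <<'E'
from h import *
go(622,129,44,86.5)
E
```

```text
t: 34.05
tcp_pos: [608.9, -75.8, 163.9]
tcp_rot: [179.6, -0.0, 86.4]
wrist_force: [-7.3, 3.1, 27.8]
grip_width: -0.1
gripper_force: 14.2
t: 34.55
tcp_pos: [607.6, -75.9, 212.8]
tcp_rot: [-179.8, -0.0, 86.4]
wrist_force: [-0.1, 0.1, 1.1]
grip_width: 0.2
gripper_force: 0.0
at [607.6 -75.9 212.8] [-179.8   -0.    86.4] shift(start axes) [205.4   2.  168.9] shift(end axes) [205.4   1.9 168.8] turn [-0.003 -0.    -0.002]
```

```bash
python3 -m crank '[[0,0,-0.002,0.041,0,0,1],[0,0,0,0.041,0.001,0,1],[0,0,0,0.041,0.001,0.01,1],[0,0,0,0.041,0,0.02,1],[0,0,0,0.0414,0,0.02,1]]' 40
python3 -m crank '[[0,0,0,0,0,0.04,1],[0,0,0,0,0,0.04,1],[0,0,0,0,0,0.03,1],[0,0,0,0,0,0.008,1],[0,0,0,0,0,0,0]]'
python3 -m crank '[[0,0,0,0,0,0,-1],[0,0,0,0,0,0,-1],[0,0,0,0,0,0,-1],[0,0,0,0,0,0,-1],[0,0,0,0,0,0,-1]]'
python3 -m crank '[[0,0,0,-0.005,0,0,-1],[0,0,0,-0.015,0,0,-1],[0,0,0,-0.02,0,0,-1],[0,0,0,-0.01,0,0,-1],[0,0,0,-0.0036,0,0,-1]]'
python3 -m crank '[[0,0,0,0,0,0,-1],[0,0,0,0,0,0,-1]]'
```

```text
t: 35.05
tcp_pos: [623.0, 130.5, 163.5]
tcp_rot: [179.9, -0.0, 86.5]
wrist_force: [0.4, -0.3, -0.1]
grip_width: 72.7
gripper_force: 0.0
t: 35.55
tcp_pos: [622.2, 128.8, 44.9]
tcp_rot: [-179.9, 0.0, 86.5]
wrist_force: [0.5, 0.4, 0.6]
grip_width: 72.9
gripper_force: 0.0
t: 36.05
tcp_pos: [622.1, 129.2, 47.5]
tcp_rot: [-180.0, -0.0, 86.5]
wrist_force: [-9.4, 0.6, 11.0]
grip_width: 21.6
gripper_force: 39.0
t: 36.55
tcp_pos: [618.8, 75.0, 47.5]
tcp_rot: [-180.0, -0.1, 86.5]
wrist_force: [-8.2, 2.4, 9.7]
grip_width: 21.7
gripper_force: 39.1
t: 36.75
tcp_pos: [618.8, 75.1, 47.5]
tcp_rot: [-180.0, 0.0, 86.5]
wrist_force: [-9.8, -1.0, 9.7]
grip_width: 21.5
gripper_force: 39.1
```

```bash
python3 -m crank '[[0,0,0,0,0,0,0],[0,0,0,0,0,0,1],[0,0,0,0,0,0,1],[0,0,0,0,0,-0.03,1],[0,0,0,0,0,-0.045,1]]'
python3 -m crank '[[0,0,0,0,0,-0.045,1],[0,0,0,0,0,-0.045,-1],[0,0,0,-0.03,0,0,-1],[0,0,0,-0.04,0,0,-1],[0,0,0,-0.04,0,0,-1]]'
python3 -m crank '[[0,0,0,-0.04,0,0,-1],[0,0,0,0,0,0,-1],[0,0,0,0,0,0,-1]]'
python3 - <<'E'
from h import *
go(608.8,-75.5,184,86.5)
E
```

```text
t: 37.25
tcp_pos: [618.1, 75.3, 118.5]
tcp_rot: [-179.7, 0.1, 86.5]
wrist_force: [1.5, -0.7, 0.1]
grip_width: 85.6
gripper_force: 0.0
t: 37.75
tcp_pos: [613.1, -35.1, 211.0]
tcp_rot: [179.9, 0.0, 86.6]
wrist_force: [0.1, -0.0, 0.5]
grip_width: 28.4
gripper_force: 0.0
t: 38.05
tcp_pos: [610.4, -75.1, 210.6]
tcp_rot: [-180.0, -0.0, 86.4]
wrist_force: [0.2, 0.9, -0.3]
grip_width: -0.1
gripper_force: 0.0
at [610.4 -75.1 210.6] [-180.    -0.    86.4] shift(start axes) [-0.5 -1.6 26.6] shift(end axes) [-0.5 -1.6 26.6] turn [-0.    -0.    -0.002]
```

```bash
python3 -m crank '[[0,0,0,0,-0.0015,0.015,-1],[0,0,0,0,0,0.01,-1],[0,0,0,0,0,0.005,-1],[0,0,0,0,0,0.004,-1],[0,0,0,0,0,0.004,-1]]'
python3 -m crank '[[0,0,0,0,0,0.003,-1],[0,0,0,0,0,0.003,-1],[0,0,0,0,0,0.003,-1],[0,0,0,0,0,0.002,-1],[0,0,0,0,0,0,-1]]'
python3 -m crank '[[0,0,0,0,0,0.001,-1],[0,0,0,0,0,0.001,-1],[0,0,0,0,0,0,-1]]'
```

```text
t: 38.55
tcp_pos: [608.9, -73.1, 173.4]
tcp_rot: [180.0, -0.1, 86.6]
wrist_force: [-5.0, 2.9, 8.0]
grip_width: -0.1
gripper_force: 3.6
t: 39.05
tcp_pos: [608.9, -73.1, 164.0]
tcp_rot: [179.9, -0.0, 86.6]
wrist_force: [-6.0, 2.4, 13.6]
grip_width: 0.0
gripper_force: 7.0
t: 39.35
tcp_pos: [609.0, -73.1, 163.9]
tcp_rot: [179.8, -0.0, 86.6]
wrist_force: [-10.0, 3.6, 24.2]
grip_width: -0.4
gripper_force: 12.3
```

```bash
python3 -m crank '[[0,0,0,0,0,0,-1],[0,0,0,0,0,0,-1],[0,0,0,0,0,0,-1],[0,0,0,0,0,0,-1],[0,0,0,0,0,0,-1]]'
python3 -m crank '[[0,0,0,0,0,0,-1],[0,0,0,0,0,0,-1],[0,0,0,0,0,-0.01,-1],[0,0,0,0,0,-0.015,-1],[0,0,0,0,0,-0.03,-1]]'
python3 -m crank '[[0,0,0,0.037,0,0,-1],[0,0,0,0.037,0.0007,0,1],[0,0,0,0.037,0,0,1],[0,0,0,0.037,0,0,1],[0,0,0,0,0,0.03,1]]'
python3 - <<'E'
from h import *
go(618.9,75,46,86.5)
E
```

```text
t: 39.85
tcp_pos: [609.0, -73.1, 163.9]
tcp_rot: [179.8, -0.0, 86.6]
wrist_force: [-10.3, 3.8, 24.6]
grip_width: 0.3
gripper_force: 12.3
t: 40.35
tcp_pos: [608.4, -73.4, 213.7]
tcp_rot: [-179.8, -0.0, 86.6]
wrist_force: [0.6, 0.1, 0.1]
grip_width: -0.3
gripper_force: 0.0
t: 40.85
tcp_pos: [620.2, 78.2, 188.1]
tcp_rot: [179.6, -0.1, 86.8]
wrist_force: [0.3, 0.5, 0.3]
grip_width: 57.8
gripper_force: 0.0
at [620.2  78.2 188.1] [ 1.796e+02 -1.000e-01  8.680e+01] shift(start axes) [ -3.6  -2.1 142.1] shift(end axes) [ -3.3  -1.1 142.1] turn [ 0.006 -0.002  0.005]
```

```bash
python3 -m crank '[[0,0,0,0,0,0.03,1],[0,0,0,0,0,0.04,1],[0,0,0,0,0,0.03,1],[0,0,0,0,0,0.02,1],[0,0,0,0,0,0.018,1]]'
python3 -m crank '[[0,0,0,0,0,0,1],[0,0,0,0,0,0,0],[0,0,0,0,0,0,-1],[0,0,0,0,0,0,-1],[0,0,0,0,0,0,-1]]' 40
python3 -m crank '[[0,0,0,0,0,0,-1],[0,0,0,0,0,0,-1]]' 40
```

```text
t: 41.35
tcp_pos: [618.1, 74.1, 45.2]
tcp_rot: [-179.9, 0.0, 86.6]
wrist_force: [-0.4, 0.8, 1.1]
grip_width: 85.7
gripper_force: 0.0
t: 41.85
tcp_pos: [619.1, 73.6, 47.6]
tcp_rot: [179.9, -0.0, 86.5]
wrist_force: [-0.1, 0.1, 0.0]
grip_width: 28.3
gripper_force: 0.0
t: 42.05
tcp_pos: [618.6, 73.6, 47.7]
tcp_rot: [180.0, -0.0, 86.5]
wrist_force: [-3.2, 0.1, 4.8]
grip_width: 21.5
gripper_force: 39.0
```

```bash
python3 -m crank '[[0,0,0,-0.005,0,0,-1],[0,0,0,-0.015,0,0,-1],[0,0,0,-0.02,0,0,-1],[0,0,0,-0.01,0,0,-1],[0,0,0,-0.003,0,0,-1]]'
python3 -m crank '[[0,0,0,0,0,0,-1],[0,0,0,0,0,0,-1]]'
python3 -m crank '[[0,0,0,0,0,0,0],[0,0,0,0,0,0,1],[0,0,0,0,0,0,1],[0,0,0,0,0,-0.03,1],[0,0,0,0,0,-0.045,1]]'
python3 -m crank '[[0,0,0,0,0,-0.045,1],[0,0,0,0,0,-0.045,-1],[0,0,0,-0.025,0,0,-1],[0,0,0,-0.035,0,0,-1],[0,0,0,-0.035,0,0,-1]]'
python3 -m crank '[[0,0,0,0,0,0,-1],[0,0,0,0,0,0,-1],[0,0,0,0,0,0,-1]]'
python3 - <<'E'
from h import *
go(608.9,-75,184,86.5)
E
```

```text
t: 42.55
tcp_pos: [615.4, 20.9, 47.7]
tcp_rot: [180.0, -0.2, 86.5]
wrist_force: [-2.5, 15.4, 5.1]
grip_width: 21.5
gripper_force: 39.1
t: 42.75
tcp_pos: [615.4, 21.1, 47.7]
tcp_rot: [180.0, -0.1, 86.5]
wrist_force: [-3.7, 2.1, 6.2]
grip_width: 21.5
gripper_force: 39.1
t: 43.25
tcp_pos: [613.8, 20.4, 119.5]
tcp_rot: [-179.7, 0.0, 86.5]
wrist_force: [1.2, -0.1, 0.2]
grip_width: 85.3
gripper_force: 0.0
t: 43.75
tcp_pos: [609.8, -75.0, 212.0]
tcp_rot: [180.0, 0.0, 86.6]
wrist_force: [0.0, 0.3, 0.1]
grip_width: 28.0
gripper_force: 0.0
t: 44.05
tcp_pos: [609.7, -73.6, 211.6]
tcp_rot: [-180.0, -0.0, 86.5]
wrist_force: [0.3, -0.1, -0.3]
grip_width: 0.1
gripper_force: 0.0
at [609.7 -73.6 211.6] [-180.    -0.    86.5] shift(start axes) [-1.4 -0.8 27.6] shift(end axes) [-1.4 -0.8 27.6] turn [-0.    -0.     0.001]
```

```bash
python3 -m crank '[[0,0,0,-0.0014,-0.0008,0.015,-1],[0,0,0,0,0,0.01,-1],[0,0,0,0,0,0.005,-1],[0,0,0,0,0,0.004,-1],[0,0,0,0,0,0.004,-1]]'
python3 -m crank '[[0,0,0,0,0,0.003,-1],[0,0,0,0,0,0.003,-1],[0,0,0,0,0,0.003,-1],[0,0,0,0,0,0.002,-1],[0,0,0,0,0,0.001,-1]]'
python3 -m crank '[[0,0,0,0,0,0.001,-1],[0,0,0,0,0,0.0005,-1],[0,0,0,0,0,0,-1]]'
python3 -m crank '[[0,0,0,0,0,0,-1],[0,0,0,0,0,0,-1],[0,0,0,0,0,0,-1],[0,0,0,0,0,0,-1],[0,0,0,0,0,0,-1]]'
python3 -m crank '[[0,0,0,0,0,0,-1],[0,0,0,0,0,0,-1],[0,0,0,0,0,-0.01,-1],[0,0,0,0,0,-0.015,-1],[0,0,0,0,0,-0.03,-1]]'
python3 -m crank '[[0,0,0,0.03,0.0007,0,-1],[0,0,0,0.03,0,0,1],[0,0,0,0.034,0,0,1],[0,0,0,0,0,0,1],[0,0,0,0,0,0,1]]'
python3 - <<'E'
from h import *
go(615.4,21.5,46,86.5)
E
```

```text
t: 44.55
tcp_pos: [608.6, -74.6, 174.4]
tcp_rot: [180.0, -0.1, 86.6]
wrist_force: [-4.0, 3.7, 7.7]
grip_width: 0.0
gripper_force: 3.5
t: 45.05
tcp_pos: [608.6, -74.6, 164.0]
tcp_rot: [179.9, -0.1, 86.6]
wrist_force: [-8.5, 3.6, 20.8]
grip_width: -0.3
gripper_force: 11.0
t: 45.35
tcp_pos: [608.7, -74.7, 164.0]
tcp_rot: [179.8, -0.0, 86.6]
wrist_force: [-9.6, 3.8, 22.0]
grip_width: -0.1
gripper_force: 11.0
t: 45.85
tcp_pos: [608.7, -74.6, 163.9]
tcp_rot: [179.8, -0.0, 86.6]
wrist_force: [-9.8, 3.3, 21.8]
grip_width: -0.0
gripper_force: 11.0
t: 46.35
tcp_pos: [608.1, -75.1, 214.2]
tcp_rot: [-179.8, -0.0, 86.5]
wrist_force: [0.9, -0.4, -0.3]
grip_width: -0.1
gripper_force: 0.0
t: 46.85
tcp_pos: [615.2, 19.0, 215.2]
tcp_rot: [180.0, 0.0, 86.6]
wrist_force: [0.4, 0.3, 0.1]
grip_width: 57.9
gripper_force: 0.0
at [615.2  19.  215.2] [180.    0.   86.6] shift(start axes) [  2.6   0.  169.2] shift(end axes) [  2.5   0.  169.2] turn [0.    0.    0.002]
```

Next I grip the knob and pull the carriage fully out, about 193 mm.

```bash
python3 -m crank '[[0,0,0,0.0025,0,0.045,1],[0,0,0,0,0,0.045,1],[0,0,0,0,0,0.04,1],[0,0,0,0,0,0.03,1],[0,0,0,0,0,0.009,1]]'
python3 -m crank '[[0,0,0,0,0,0,0],[0,0,0,0,0,0,-1],[0,0,0,0,0,0,-1],[0,0,0,0,0,0,-1],[0,0,0,0,0,0,-1]]' 40
python3 -m crank '[[0,0,0,0,0,0,-1],[0,0,0,0.01,0,0,-1],[0,0,0,0.025,0,0,-1],[0,0,0,0.025,0,0,-1],[0,0,0,0.025,0,0,-1]]' 40
python3 -m crank '[[0,0,0,0.025,0,0,-1],[0,0,0,0.025,0,0,-1],[0,0,0,0.025,0,0,-1],[0,0,0,0.018,0,0,-1],[0,0,0,0.008,0,0,-1]]' 40
python3 -m crank '[[0,0,0,0.004,0,0,-1],[0,0,0,0.002,0,0,-1],[0,0,0,0,0,0,-1]]' 40
```

```text
t: 47.35
tcp_pos: [613.3, 19.6, 42.5]
tcp_rot: [-179.7, 0.0, 86.4]
wrist_force: [0.7, -0.2, 0.1]
grip_width: 85.3
gripper_force: 0.0
t: 47.85
tcp_pos: [615.5, 20.8, 47.9]
tcp_rot: [179.9, -0.0, 86.5]
wrist_force: [-5.3, -0.0, 6.5]
grip_width: 21.3
gripper_force: 38.9
t: 48.35
tcp_pos: [620.6, 105.8, 47.9]
tcp_rot: [179.9, 0.0, 86.5]
wrist_force: [-3.7, -3.2, 7.6]
grip_width: 21.5
gripper_force: 39.0
t: 48.85
tcp_pos: [626.8, 208.1, 47.9]
tcp_rot: [179.9, -0.0, 86.6]
wrist_force: [-4.1, -2.5, 8.5]
grip_width: 20.9
gripper_force: 39.3
t: 49.15
tcp_pos: [627.1, 213.2, 47.9]
tcp_rot: [179.9, -0.1, 86.6]
wrist_force: [-4.3, 2.0, 6.8]
grip_width: 21.4
gripper_force: 39.2
```

```bash
python3 -m crank '[[0,0,0,0.001,0,0,-1],[0,0,0,0.001,0,0,-1],[0,0,0,0.001,0,0,-1],[0,0,0,0,0,0,-1]]' 40
python3 -m crank '[[0,0,0,-0.002,0,0,0],[0,0,0,0,0,0,1],[0,0,0,0,0,0,1],[0,0,0,0,0,-0.03,1],[0,0,0,0,0,-0.045,1]]'
python3 -m crank '[[0,0,0,-0.035,0,-0.045,1],[0,0,0,-0.035,0,0,1],[0,0,0,0,0,0,1],[0,0,0,0,0,0,1]]'
python3 - <<'E'
from h import *
m=vision.camera_model("wrist");im=vision.camera("wrist");cv2.imwrite("pics/w10.png",im)
nests(m,im);print([(round(a[2],2),np.round(onz(m,*a[:2],63),1).tolist()) for a in lm("wrist","insert1")])
mt=vision.camera_model("top");t=vision.camera("top");cv2.imwrite("pics/top1.png",t)
print([(np.round(a,2).tolist(),np.round(onz(mt,*a[:2],0),1).tolist()) for a in lm("top","tray")])
b=cv2.resize(im[90:350,200:360],None,fx=1.8,fy=1.8); c=cv2.resize(t[180:280,300:440],None,fx=2.6,fy=2.6)
o=np.zeros((470,700,3),np.uint8);o[:b.shape[0],:b.shape[1]]=b;o[:c.shape[0],300:300+c.shape[1]]=c;cv2.imwrite("pics/c10.png",o)
E
```

```text
t: 49.55
tcp_pos: [627.1, 213.5, 47.9]
tcp_rot: [180.0, 0.2, 86.4]
wrist_force: [-6.1, -11.2, 9.6]
grip_width: 21.4
gripper_force: 39.4
t: 50.05
tcp_pos: [625.5, 213.1, 118.8]
tcp_rot: [-179.7, 0.1, 86.5]
wrist_force: [0.1, 0.5, 0.3]
grip_width: 85.2
gripper_force: 0.0
t: 50.45
tcp_pos: [623.2, 147.5, 160.6]
tcp_rot: [180.0, -0.0, 86.5]
wrist_force: [0.7, 0.9, 0.1]
grip_width: 85.6
gripper_force: 0.0
nests [] knob [[624.5, 215.5, 61.0]]
[(0.71, [617.2, 63.4, 63.0]), (0.68, [379.1, 95.4, 63.0]), (0.52, [611.2, 9.9, 63.0]), (0.5, [621.8, 118.8, 63.0])]
[([371.3, 232.3, 0.83], [418.8, -261.5, 0.0]), ([267.5, 166.1, 0.33], [629.6, 64.8, 0.0])]
```

View pics/c10.png

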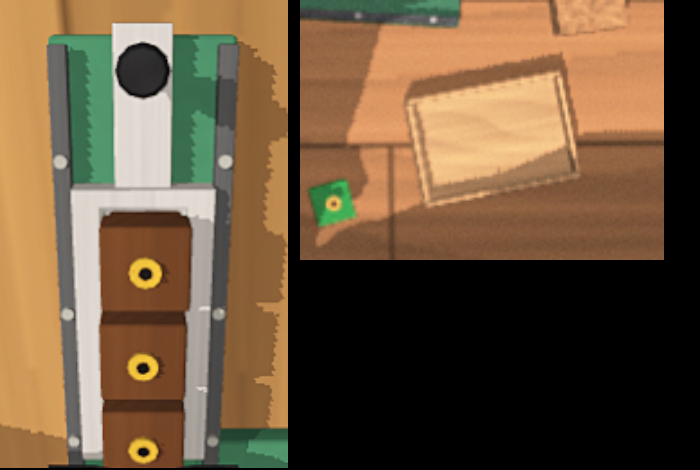

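```bash
python3 - <<'E'
from h import *
go(620.9,118.3,39,86.5)
E
```

```text
at [622.9 148.6 160. ] [-180.     0.    86.6] shift(start axes) [-3.03e+01 -1.00e-01  1.21e+02] shift(end axes) [-30.3  -0.2 121. ] turn [-0.001  0.     0.001]
```

```bash
python3 -m crank '[[0,0,0,-0.015,0,0.01,1],[0,0,0,-0.0153,0,0.02,1],[0,0,0,0,0,0.035,1],[0,0,0,0,0,0.035,1],[0,0,0,0,0,0.021,1]]'
python3 -m crank '[[0,0,0,0,0,0,1],[0,0,0,0,0,0,0],[0,0,0,0,0,0,-0.3],[0,0,0,0,0,0,-1],[0,0,0,0,0,0,-1]]' 30
python3 -m crank '[[0,0,0,0,0,0,-1],[0,0,0,0,0,0,-1],[0,0,0,0,0,-0.01,-1],[0,0,0,0,0,-0.02,-1],[0,0,0,0,0,-0.04,-1]]' 30
python3 -m crank '[[0,0,0,0,0,-0.04,-1],[0,0,0,0,0,0,-1]]'
python3 - <<'E'
from h import *
go(440,-100,190,86.5)
E
```

```text
t: 51.25
tcp_pos: [619.9, 117.6, 36.4]
tcp_rot: [-179.8, 0.0, 86.5]
wrist_force: [-0.3, 0.3, -0.3]
grip_width: 85.6
gripper_force: 0.0
t: 51.75
tcp_pos: [622.2, 117.9, 41.6]
tcp_rot: [179.8, -0.0, 86.5]
wrist_force: [-0.1, -0.1, 6.0]
grip_width: 44.9
gripper_force: 31.7
t: 52.25
tcp_pos: [619.7, 117.2, 108.2]
tcp_rot: [-179.7, 0.1, 86.5]
wrist_force: [0.9, 0.8, -0.6]
grip_width: 45.1
gripper_force: 31.1
t: 52.45
tcp_pos: [623.4, 117.9, 157.0]
tcp_rot: [179.5, -0.1, 86.5]
wrist_force: [0.5, -0.1, -0.8]
grip_width: 45.4
gripper_force: 31.2
at [623.4 117.9 157. ] [ 1.795e+02 -1.000e-01  8.650e+01] shift(start axes) [-228.6 -169.5  -35. ] shift(end axes) [-228.7 -169.7  -33. ] turn [ 0.009 -0.002  0.   ]
```

```bash
python3 -m crank '[[0,0,0,-0.01,-0.04,-0.01,-1],[0,0,0,-0.02,-0.04,-0.01,-1],[0,0,0,-0.03,-0.04,-0.01,-1],[0,0,0,-0.04,-0.04,0,-1],[0,0,0,-0.045,-0.01,0,-1]]'
python3 -m crank '[[0,0,0,-0.045,0,0,-1],[0,0,0,-0.045,0,0,-1],[0,0,0,-0.045,0,0,-1],[0,0,0,-0.045,0,0,-1],[0,0,0,-0.045,0,0,-1]]'
python3 -m crank '[[0,0,0,-0.045,0,0,-1],[0,0,0,-0.04,0,0,-1],[0,0,0,0,0,0,-1],[0,0,0,0,0,0,-1],[0,0,0,0,0,0,-1]]'
python3 - <<'E'
from h import *
s=bot.observe();print(s["tcp_pos"],s["tcp_rot"])
m=vision.camera_model("wrist");im=vision.camera("wrist");cv2.imwrite("pics/w11.png",im);np.save("w11.npy",m["world_to_cam"])
print([(np.round(a,2).tolist(),np.round(onz(m,*a[:2],0),1).tolist()) for a in lm("wrist","tray")])
E
```

```text
t: 52.95
tcp_pos: [445.9, -12.0, 180.4]
tcp_rot: [179.9, -0.0, 86.7]
wrist_force: [3.0, -0.2, -0.9]
grip_width: 45.2
gripper_force: 31.3
t: 53.45
tcp_pos: [434.2, -238.4, 179.9]
tcp_rot: [180.0, 0.0, 86.5]
wrist_force: [0.7, 0.7, -0.2]
grip_width: 45.4
gripper_force: 31.4
t: 53.95
tcp_pos: [429.6, -320.7, 179.6]
tcp_rot: [-180.0, -0.0, 86.5]
wrist_force: [0.6, 0.6, -0.4]
grip_width: 45.6
gripper_force: 31.3
[ 429.62123907 -320.7117463   179.55499006] [-1.79995304e+02 -1.52609289e-02  8.65366079e+01]
[([262.5, 134.6, 0.85], [414.4, -261.8, 0.0])]
```

View pics/w11.png

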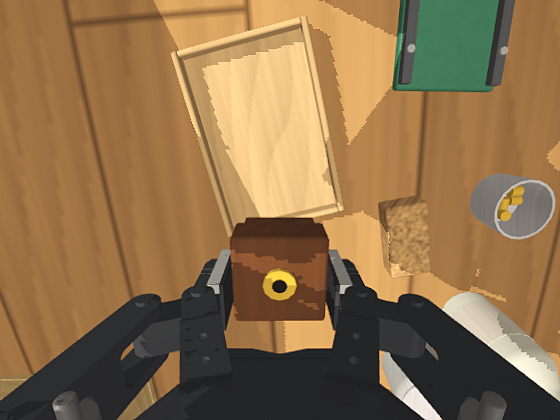

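```bash
python3 - <<'E'
from h import *
m=vision.camera_model("wrist");m["world_to_cam"]=np.load("w11.npy")
P=[onz(m,c,r,24)[:2] for c,r in [(173,55),(306,18),(343,211)]]
a,b,c=P;print(np.round(P,1),"short",np.linalg.norm(a-b),"long",np.linalg.norm(b-c))
v=b-c;print("yaw from long",np.degrees(np.arctan2(-v[0],v[1])),"short",np.degrees(np.arctan2((b-a)[1],(b-a)[0])))
ctr=(a+c)/2;t=np.arctan2(-v[0],v[1]);print("ctr",ctr)
y=np.array([-np.sin(t),np.cos(t)])
for k in (57,0,-57): print(k,np.round(ctr+k*y,1))
th=90+np.degrees(t);print(th)
go(*(ctr-57*y),100,th)
E
```

```text
[[ 338.1 -183.2]
 [ 462.5 -160.6]
 [ 495.5 -345. ]] short 126.41221222206984 long 187.35133622735933
yaw from long 10.142895269512143 short 10.317053631542114
ctr [ 416.81318278 -264.08526722]
57 [ 406.8 -208. ]
0 [ 416.8 -264.1]
-57 [ 426.9 -320.2]
100.14289526951214
at [ 429.9 -320.4  179.7] [180.    0.   86.6] shift(start axes) [ 0.1 -3.  79.7] shift(end axes) [ 0.8 -2.9 79.7] turn [ 0.     0.    -0.236]
```

```bash
python3 -m crank '[[0,0,-0.118,0,0,0.02,-1],[0,0,-0.118,0.0008,-0.0029,0.03,-1],[0,0,0,0,0,0.035,-1],[0,0,0,0,0,0.035,-1],[0,0,0,0,0,0.025,-1]]'
python3 -m crank '[[0,0,0,0,0,0.003,-1],[0,0,0,0,0,0,-1],[0,0,0,0,0,0,-1]]'
python3 -m crank '[[0,0,0,0,0,0.003,-1],[0,0,0,0,0,0,-1]]'
python3 -m crank '[[0,0,0,0,0,0.001,-1],[0,0,0,0,0,0.001,-1],[0,0,0,0,0,0,-1]]'
```

```text
t: 54.55
tcp_pos: [426.4, -319.2, 32.4]
tcp_rot: [-180.0, -0.1, 100.1]
wrist_force: [-0.4, -0.6, -0.4]
grip_width: 45.4
gripper_force: 31.4
t: 54.85
tcp_pos: [427.7, -321.0, 33.3]
tcp_rot: [179.9, 0.1, 100.1]
wrist_force: [1.3, -0.7, -0.2]
grip_width: 45.6
gripper_force: 31.3
t: 55.05
tcp_pos: [427.1, -321.0, 29.2]
tcp_rot: [180.0, 0.1, 100.0]
wrist_force: [-0.7, 0.2, -1.0]
grip_width: 45.2
gripper_force: 31.3
t: 55.35
tcp_pos: [426.8, -320.9, 26.6]
tcp_rot: [180.0, 0.0, 100.0]
wrist_force: [0.2, 0.1, 1.3]
grip_width: 45.4
gripper_force: 31.5
```

```bash
python3 -m crank '[[0,0,0,0,0,0.001,-1],[0,0,0,0,0,0,0.2],[0,0,0,0,0,0,0.4],[0,0,0,0,0,0,0.4],[0,0,0,0,0,0,0.4]]'
python3 -m crank '[[0,0,0,0,0,-0.01,0.4],[0,0,0,0,0,-0.03,0.4],[0,0,0,0,0,-0.045,0.4],[0,0,0,0,0,-0.045,0.4],[0,0,0,0,0,-0.02,1]]'
python3 - <<'E'
from h import *
go(617.7,64.4,170,86.5)
E
```

```text
t: 55.85
tcp_pos: [426.6, -320.7, 25.2]
tcp_rot: [-180.0, -0.0, 100.0]
wrist_force: [-0.6, -0.1, -0.2]
grip_width: 59.8
gripper_force: 0.0
t: 56.35
tcp_pos: [427.5, -321.4, 180.7]
tcp_rot: [179.8, 0.2, 100.0]
wrist_force: [-0.2, -0.5, 0.1]
grip_width: 72.6
gripper_force: 0.0
at [ 427.5 -321.4  180.7] [179.8   0.2 100. ] shift(start axes) [346.8 254.5  10.2] shift(end axes) [396.7 166.3  10.7] turn [0.004 0.004 0.236]
```

```bash
python3 -m crank '[[0,0,0.118,0,0,0,1],[0,0,0.118,0.02,0,0,1],[0,0,0,0.045,0,0,1],[0,0,0,0.045,0,0,1],[0,0,0,0.045,0,0,1]]'
python3 -m crank '[[0,0,0,0.045,0,0,1],[0,0,0,0.045,0,0,1],[0,0,0,0.045,0,0,1],[0,0,0,0.045,0,0,1],[0,0,0,0.035,0.03,0,1]]'
python3 -m crank '[[0,0,0,0.027,0.04,0,1],[0,0,0,0,0.045,0,1],[0,0,0,0,0.045,0.01,1],[0,0,0,0,0.006,0.02,1],[0,0,0,0,0,0,1]]'
python3 -m crank '[[0,0,0,0,0,0,1],[0,0,0,0,0,0,1]]'
python3 - <<'E'
from h import *
m=vision.camera_model("wrist");im=vision.camera("wrist")
print([(round(a[2],2),np.round(onz(m,*a[:2],63),1).tolist()) for a in lm("wrist","insert1")])
go(617.7,64.4,39,86.5)
E
```

```text
t: 56.85
tcp_pos: [433.5, -164.7, 176.2]
tcp_rot: [180.0, 0.0, 86.5]
wrist_force: [1.8, -0.4, 0.0]
grip_width: 85.3
gripper_force: 0.0
t: 57.35
tcp_pos: [475.3, 49.1, 177.4]
tcp_rot: [179.9, -0.0, 86.6]
wrist_force: [2.1, -0.7, 0.3]
grip_width: 85.6
gripper_force: 0.0
t: 57.85
tcp_pos: [613.9, 65.3, 142.0]
tcp_rot: [-179.7, 0.1, 86.5]
wrist_force: [-0.3, 0.4, -1.2]
grip_width: 85.4
gripper_force: 0.0
t: 58.05
tcp_pos: [613.8, 65.5, 147.5]
tcp_rot: [179.9, -0.0, 86.5]
wrist_force: [0.1, 0.1, 0.7]
grip_width: 85.2
gripper_force: 0.0
[(0.82, [613.4, 9.2, 63.0]), (0.65, [619.1, 64.0, 63.0]), (0.42, [357.0, -53.4, 63.0])]
at [613.9  65.5 147.5] [179.9  -0.   86.5] shift(start axes) [ -0.9   3.5 108.5] shift(end axes) [ -0.9   3.8 108.5] turn [ 0.003 -0.     0.   ]
```

```bash
python3 -m crank '[[0,0,0,-0.0009,0.0038,0.02,1],[0,0,0,0,0,0.035,1],[0,0,0,0,0,0.035,1],[0,0,0,0,0,0.018,1],[0,0,0,0,0,0,1]]'
python3 -m crank '[[0,0,0,0,0,0,0],[0,0,0,0,0,0,-0.3],[0,0,0,0,0,0,-1],[0,0,0,0,0,0,-1],[0,0,0,0,0,0,-1]]' 30
python3 -m crank '[[0,0,0,0,0,0,-1],[0,0,0,0,0,0,-1],[0,0,0,0,0,-0.01,-1],[0,0,0,0,0,-0.02,-1],[0,0,0,0,0,-0.04,-1]]' 30
python3 -m crank '[[0,0,0,0,0,-0.04,-1],[0,0,0,0,-0.04,-0.02,-1],[0,0,0,-0.02,-0.04,-0.01,-1],[0,0,0,-0.02,-0.04,0,-1],[0,0,0,-0.03,-0.04,0,-1]]'
python3 -m crank '[[0,0,0,-0.04,-0.01,0,-1],[0,0,0,-0.045,0,0,-1],[0,0,0,-0.045,0,0,-1],[0,0,0,0,0,0,-1],[0,0,0,0,0,0,-1]]'
python3 - <<'E'
from h import *
vision.camera("top");mt=vision.camera_model("top")
print([(np.round(a,2).tolist(),np.round(onz(mt,*a[:2],0),1).tolist()) for a in lm("top","tray")],[(round(a[2],2),np.round(onz(mt,*a[:2],49),1).tolist()) for a in lm("top","insert1")])
go(416.8,-264.1,180,100.1)
E
```

```text
t: 58.65
tcp_pos: [616.1, 64.2, 35.6]
tcp_rot: [-179.8, 0.0, 86.5]
wrist_force: [-0.6, 1.3, 0.4]
grip_width: 85.4
gripper_force: 0.0
t: 59.15
tcp_pos: [618.9, 64.4, 39.5]
tcp_rot: [179.8, -0.0, 86.5]
wrist_force: [0.1, -0.2, 6.0]
grip_width: 45.7
gripper_force: 30.9
t: 59.65
tcp_pos: [616.4, 64.1, 106.2]
tcp_rot: [-179.7, 0.0, 86.5]
wrist_force: [0.3, -0.3, -0.5]
grip_width: 45.7
gripper_force: 31.1
t: 60.15
tcp_pos: [452.6, 4.3, 178.7]
tcp_rot: [179.9, -0.0, 86.6]
wrist_force: [0.0, -0.9, -0.4]
grip_width: 45.3
gripper_force: 31.3
t: 60.65
tcp_pos: [435.9, -125.8, 178.3]
tcp_rot: [180.0, -0.0, 86.4]
wrist_force: [0.4, 0.5, -0.5]
grip_width: 45.3
gripper_force: 31.4
[] [(0.55, [297.6, 178.5, 49.0]), (0.45, [348.3, -53.8, 49.0]), (0.45, [288.2, 291.0, 49.0]), (0.43, [617.7, 10.6, 49.0]), (0.41, [368.5, 97.1, 49.0]), (0.2, [668.2, -331.2, 49.0])]
at [ 436.3 -124.1  177.8] [180.   -0.   86.6] shift(start axes) [-140.9  -11.1   -2.2] shift(end axes) [-134.4  -43.7   -2.2] turn [ 0.    -0.    -0.236]
```

```bash
python3 -m crank '[[0,0,0,-0.045,0,0,-1],[0,0,0,-0.045,0,0,-1],[0,0,0,-0.045,0,0,-1],[0,0,0,-0.045,0,0,-1],[0,0,0,-0.016,0.003,0,-1]]'
python3 -m crank '[[0,0,0,0,0,0,-1],[0,0,0,0,0,0,-1],[0,0,0,0,0,0,-1]]'
python3 - <<'E'
from h import *
s=bot.observe();print(s["tcp_pos"],s["tcp_rot"])
m=vision.camera_model("wrist");im=vision.camera("wrist");cv2.imwrite("pics/w12.png",im);np.save("w12.npy",m["world_to_cam"])
print([(np.round(a,2).tolist(),np.round(onz(m,*a[:2],0),1).tolist()) for a in lm("wrist","tray")])
t=np.radians(10.2);y=np.array([-np.sin(t),np.cos(t)]);x=np.array([np.cos(t),np.sin(t)]);c=np.array([416.8,-264.1])
for i,j in [(-1,1),(1,1),(1,-1)]:
    q=proj(m,[*(c+i*65*x+j*95*y),24]);print(np.round(q));cv2.circle(im,tuple(int(v) for v in q),3,(0,0,255),1)
cv2.imwrite("pics/w12a.png",im)
E
```

```text
t: 61.3
tcp_pos: [427.2, -322.8, 177.1]
tcp_rot: [-180.0, 0.0, 86.5]
wrist_force: [0.1, 1.3, -0.2]
grip_width: 45.2
gripper_force: 31.4
t: 61.6
tcp_pos: [427.6, -319.2, 177.6]
tcp_rot: [180.0, -0.0, 86.6]
wrist_force: [-0.5, -0.0, -0.3]
grip_width: 45.3
gripper_force: 31.4
[ 427.61658282 -319.23737922  177.61400059] [ 1.79996203e+02 -1.72803275e-02  8.66283955e+01]
[]
[172.  55.]
[310.  17.]
[347. 214.]
```

View pics/w12a.png

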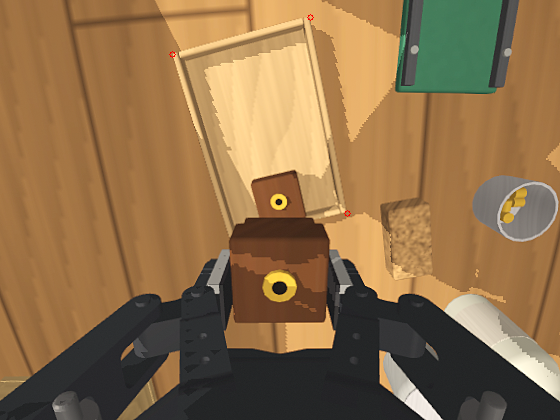

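Tray unmoved: the predicted rim corners fall on it. Foot one stands in its slot. I've now viewed 15 pictures, one over the limit of 14, so from here I'll check by numbers only.

```bash
python3 -m crank '[[0,0,-0.118,0,0,0,-1],[0,0,-0.118,0,0,0,-1],[0,0,0,0.028,0,0,-1],[0,0,0,0.028,-0.0009,0.02,-1],[0,0,0,0,0,0.03,-1]]'
python3 -m crank '[[0,0,0,0,0,0.035,-1],[0,0,0,0,0,0.035,-1],[0,0,0,0,0,0.022,-1],[0,0,0,0,0,0.004,-1],[0,0,0,0,0,0,-1]]'
python3 -m crank '[[0,0,0,0,0,0,-1],[0,0,0,0,0,0,-1]]'
```

```text
t: 62.2
tcp_pos: [417.1, -263.5, 129.0]
tcp_rot: [179.8, 0.1, 100.2]
wrist_force: [0.3, -0.0, -0.4]
grip_width: 45.2
gripper_force: 31.4
t: 62.7
tcp_pos: [416.5, -265.2, 31.6]
tcp_rot: [-180.0, -0.0, 100.1]
wrist_force: [-0.2, -0.5, -0.5]
grip_width: 45.1
gripper_force: 31.4
t: 62.9
tcp_pos: [417.4, -266.3, 33.0]
tcp_rot: [179.9, 0.1, 100.0]
wrist_force: [-0.6, 0.3, -0.5]
grip_width: 45.6
gripper_force: 31.4
```

```bash
python3 -m crank '[[0,0,0,0.002,0,0.003,-1],[0,0,0,0,0,0.003,-1],[0,0,0,0,0,0.001,-1],[0,0,0,0,0,0,-1]]'
python3 -m crank '[[0,0,0,0,0,0.001,-1],[0,0,0,0,0,0.001,-1],[0,0,0,0,0,0,-1]]'
```

```text
t: 63.3
tcp_pos: [416.1, -263.8, 24.6]
tcp_rot: [180.0, -0.0, 100.0]
wrist_force: [-1.2, 1.6, 2.3]
grip_width: 45.1
gripper_force: 31.8
t: 63.6
tcp_pos: [416.2, -263.9, 24.5]
tcp_rot: [180.0, 0.0, 100.0]
wrist_force: [-8.7, 5.3, 21.0]
grip_width: 45.0
gripper_force: 34.0
```

```bash
python3 -m crank '[[0,0,0,0,0,-0.0015,-1],[0,0,0,0,0,0,0.2],[0,0,0,0,0,0,0.4],[0,0,0,0,0,0,0.4],[0,0,0,0,0,0,0.4]]'
python3 -m crank '[[0,0,0,0,0,-0.01,0.4],[0,0,0,0,0,-0.03,0.4],[0,0,0,0,0,-0.045,0.4],[0,0,0,0,0,-0.045,0.4],[0,0,0,0,0,-0.025,1]]'
python3 -m crank '[[0,0,0.118,0,0,0,1],[0,0,0.118,0.04,0,0,1],[0,0,0,0.045,0,0,1],[0,0,0,0.045,0,0,1],[0,0,0,0.045,0,0,1]]'
python3 -m crank '[[0,0,0,0.045,0,0,1],[0,0,0,0.045,0,0,1],[0,0,0,0.02,0.03,0,1],[0,0,0,0,0.04,0,1],[0,0,0,0,0.04,0,1]]'
python3 -m crank '[[0,0,0,0,0.04,0,1],[0,0,0,0,0.02,0,1],[0,0,0,0,0,0,1],[0,0,0,0,0,0,1],[0,0,0,0,0,0,1]]'
python3 - <<'E'
from h import *
m=vision.camera_model("wrist");im=vision.camera("wrist")
print([(round(a[2],2),np.round(onz(m,*a[:2],63),1).tolist()) for a in lm("wrist","insert1")]); nests(m,im)
go(614.4,10.5,39,86.5)
E
```

```text
t: 64.1
tcp_pos: [416.1, -263.8, 23.6]
tcp_rot: [-180.0, -0.0, 100.0]
wrist_force: [-0.2, 0.3, -0.6]
grip_width: 59.5
gripper_force: 0.0
t: 64.6
tcp_pos: [416.8, -264.3, 183.5]
tcp_rot: [179.8, 0.2, 100.0]
wrist_force: [0.8, -0.6, -0.0]
grip_width: 72.5
gripper_force: 0.0
t: 65.1
tcp_pos: [421.8, -87.8, 179.8]
tcp_rot: [179.9, 0.0, 86.5]
wrist_force: [1.4, 0.2, 0.2]
grip_width: 85.5
gripper_force: 0.0
t: 65.6
tcp_pos: [539.9, 15.1, 180.1]
tcp_rot: [179.9, -0.0, 86.6]
wrist_force: [-1.0, -0.0, 0.9]
grip_width: 85.4
gripper_force: 0.0
t: 66.1
tcp_pos: [597.7, 10.3, 179.5]
tcp_rot: [180.0, 0.0, 86.5]
wrist_force: [-0.7, 0.3, -0.1]
grip_width: 85.4
gripper_force: 0.0
[(0.8, [379.1, 89.3, 63.0]), (0.49, [615.7, 7.0, 63.0]), (0.49, [355.4, -57.7, 63.0])]
nests [[619.2, 118.8, 33.0], [619.1, 64.9, 33.0]] knob []
at [598.   10.3 179.6] [179.9  -0.   86.5] shift(start axes) [  1.2  16.3 140.6] shift(end axes) [  1.2  16.4 140.6] turn [ 0.001 -0.     0.   ]
```

```bash
python3 -m crank '[[0,0,0,0.0008,0.0165,0.02,1],[0,0,0,0,0,0.04,1],[0,0,0,0,0,0.04,1],[0,0,0,0,0,0.03,1],[0,0,0,0,0,0.01,1]]'
python3 -m crank '[[0,0,0,0,0,0,1],[0,0,0,0,0,0,0],[0,0,0,0,0,0,-0.3],[0,0,0,0,0,0,-1],[0,0,0,0,0,0,-1]]' 30
python3 -m crank '[[0,0,0,0,0,0,-1],[0,0,0,0,0,0,-1],[0,0,0,0,0,-0.01,-1],[0,0,0,0,0,-0.02,-1],[0,0,0,0,0,-0.04,-1]]' 30
python3 -m crank '[[0,0,0,0,0,-0.04,-1],[0,0,0,0,-0.04,-0.03,-1],[0,0,0,0,-0.04,0,-1],[0,0,0,0,-0.04,0,-1],[0,0,0,0,-0.04,0,-1]]'
python3 -m crank '[[0,0,0,-0.04,-0.03,0,-1],[0,0,0,-0.045,0,0,-1],[0,0,0,0,0,0,-1],[0,0,0,0,0,0,-1]]'
python3 - <<'E'
from h import *
vision.camera("top");mt=vision.camera_model("top")
print([(np.round(a,2).tolist(),np.round(onz(mt,*a[:2],0),1).tolist()) for a in lm("top","tray")],[(round(a[2],2),np.round(onz(mt,*a[:2],49),1).tolist()) for a in lm("top","insert1")])
m=vision.camera_model("scene");vision.camera("scene")
print([(round(a[2],2),np.round(onz(m,*a[:2],49),1).tolist()) for a in lm("scene","insert1")])
go(406.8,-208,180,100.1)
E
```

```text
t: 66.8
tcp_pos: [612.8, 10.1, 35.6]
tcp_rot: [-179.7, 0.0, 86.5]
wrist_force: [-0.3, 0.0, 0.2]
grip_width: 85.3
gripper_force: 0.0
t: 67.3
tcp_pos: [615.9, 10.1, 40.9]
tcp_rot: [179.8, -0.0, 86.5]
wrist_force: [-0.0, -1.2, 5.6]
grip_width: 45.4
gripper_force: 30.6
t: 67.8
tcp_pos: [613.5, 10.1, 107.7]
tcp_rot: [-179.7, 0.0, 86.5]
wrist_force: [0.7, -0.4, 0.1]
grip_width: 45.1
gripper_force: 31.2
t: 68.3
tcp_pos: [453.8, 19.8, 180.0]
tcp_rot: [179.9, -0.0, 86.5]
wrist_force: [-1.1, -0.0, -0.0]
grip_width: 45.5
gripper_force: 31.4
t: 68.7
tcp_pos: [420.1, -64.0, 180.0]
tcp_rot: [179.9, -0.0, 86.4]
wrist_force: [-0.0, 0.7, -1.6]
grip_width: 45.4
gripper_force: 31.4
[] [(0.48, [375.0, 89.9, 49.0]), (0.47, [294.7, 286.8, 49.0]), (0.45, [299.2, 190.1, 49.0]), (0.43, [423.5, -319.7, 49.0])]
[(0.57, [328.2, -62.9, 49.0]), (0.49, [421.3, -261.6, 49.0]), (0.49, [431.1, -321.8, 49.0]), (0.42, [370.9, 87.3, 49.0]), (0.39, [311.0, 189.5, 49.0]), (0.35, [305.6, 301.3, 49.0])]
at [420.4 -62.4 178.9] [-180.    -0.    86.6] shift(start axes) [-146.2   -4.9   -1.1] shift(end axes) [-141.   -38.9   -1.1] turn [-0.    -0.    -0.235]
```

```bash
python3 -m crank '[[0,0,-0.118,0,0,0,-1],[0,0,-0.117,-0.035,-0.01,0,-1],[0,0,0,-0.035,-0.01,0,-1],[0,0,0,-0.035,-0.01,0,-1],[0,0,0,-0.036,-0.009,0,-1]]'
python3 -m crank '[[0,0,0,0,0,0.03,-1],[0,0,0,0,0,0.04,-1],[0,0,0,0,0,0.04,-1],[0,0,0,0,0,0.03,-1],[0,0,0,0,0,0,-1]]'
python3 -m crank '[[0,0,0,0,0,0,-1],[0,0,0,0,0,0,-1]]'
python3 - <<'E'
from h import *
go(406.8,-208,26,100.1)
E
```

```text
t: 69.45
tcp_pos: [402.1, -208.7, 178.9]
tcp_rot: [180.0, -0.0, 100.1]
wrist_force: [1.1, -1.1, -0.7]
grip_width: 45.4
gripper_force: 31.5
t: 69.95
tcp_pos: [399.9, -206.3, 34.9]
tcp_rot: [-179.7, -0.3, 100.1]
wrist_force: [-0.4, -0.1, -0.7]
grip_width: 45.4
gripper_force: 31.4
t: 70.15
tcp_pos: [403.2, -208.4, 41.0]
tcp_rot: [179.9, 0.1, 100.0]
wrist_force: [-0.7, -0.1, -0.4]
grip_width: 45.2
gripper_force: 31.4
at [ 403.2 -208.4   41. ] [1.799e+02 1.000e-01 1.000e+02] shift(start axes) [-0.2  3.6 15. ] shift(end axes) [-0.2  3.6 15. ] turn [ 0.002  0.002 -0.001]
```

```bash
python3 -m crank '[[0,0,0,0,0.0036,0.006,-1],[0,0,0,0,0,0.004,-1],[0,0,0,0,0,0.002,-1],[0,0,0,0,0,0,-1],[0,0,0,0,0,0,-1]]'
python3 -m crank '[[0,0,0,0,0,0.002,-1],[0,0,0,0,0,0.001,-1],[0,0,0,0,0,0,-1]]'
```

```text
t: 70.65
tcp_pos: [405.5, -207.6, 27.0]
tcp_rot: [-180.0, 0.0, 100.0]
wrist_force: [0.1, -0.1, -0.4]
grip_width: 45.2
gripper_force: 31.5
t: 70.95
tcp_pos: [405.7, -207.7, 25.9]
tcp_rot: [179.9, 0.1, 100.0]
wrist_force: [-6.7, 2.8, 18.5]
grip_width: 45.4
gripper_force: 33.7
```

Touchdown. I release, rise, swing clear towards the start, and check with the fixed cameras.

```bash
python3 -m crank '[[0,0,0,0,0,-0.0015,-1],[0,0,0,0,0,0,0.2],[0,0,0,0,0,0,0.4],[0,0,0,0,0,0,0.4],[0,0,0,0,0,0,0.4]]'
python3 -m crank '[[0,0,0,0,0,-0.01,0.4],[0,0,0,0,0,-0.03,0.4],[0,0,0,0,0,-0.045,0.4],[0,0,0,0,0,-0.045,0.4],[0,0,0,0,0,-0.045,0.4]]'
python3 -m crank '[[0,0,0,0.045,0,0,1],[0,0,0,0.045,0,0,1],[0,0,0,0.045,0,0,1],[0,0,0,0.045,0,0,1],[0,0,0,0.045,0,0,1]]'
python3 -m crank '[[0,0,0,0.045,0,0,1],[0,0,0,0.045,0,0,1],[0,0,0,0,0,0,1],[0,0,0,0,0,0,1],[0,0,0,0,0,0,1]]'
python3 - <<'E'
from h import *
import itertools
ms,mt=vision.camera_model("scene"),vision.camera_model("top")
a=vision.camera("scene");b=vision.camera("top");cv2.imwrite("pics/scene9.png",a);cv2.imwrite("pics/top9.png",b)
for l in ("insert1","foot1","tray","carriage_grip","head_top","nest_a"):
    for p,q in itertools.product(lm("scene",l),lm("top",l)):
        x,e=tri([ray(ms,*p[:2]),ray(mt,*q[:2])])
        if e<5 and -25<x[2]<200: print(l,np.round(x,1),round(e,1),np.round([p[2],q[2]],2))
    print(l,"scene only",[np.round(onz(ms,*p[:2],{"insert1":46,"tray":0,"foot1":6}.get(l,61))[:2]).tolist() for p in lm("scene",l)])
# brown fraction at predicted foot tops in the tray (z 46), gold at insert centres
for x,y in [(426.9,-320.5),(416.2,-263.9),(405.7,-207.7)]:
    for n,m,im in (("s",ms,a),("t",mt,b)):
        print(n,[im[int(v[1]),int(v[0])].tolist() for v in (proj(m,[x,y,49]),proj(m,[x+14,y-14,46]),proj(m,[x-14,y+14,46]))])
E
```

```text
t: 71.45
tcp_pos: [405.4, -207.5, 25.2]
tcp_rot: [-180.0, -0.0, 100.0]
wrist_force: [-0.3, 0.3, -1.1]
grip_width: 59.8
gripper_force: 0.0
t: 71.95
tcp_pos: [405.2, -207.3, 202.9]
tcp_rot: [180.0, 0.0, 100.0]
wrist_force: [1.4, -1.1, -0.2]
grip_width: 59.8
gripper_force: 0.0
t: 72.45
tcp_pos: [365.8, 15.5, 201.3]
tcp_rot: [179.9, 0.0, 99.9]
wrist_force: [1.3, 0.1, 0.2]
grip_width: 85.6
gripper_force: 0.0
t: 72.95
tcp_pos: [351.1, 102.1, 200.8]
tcp_rot: [180.0, 0.0, 99.9]
wrist_force: [-0.3, -0.5, 0.3]
grip_width: 85.3
gripper_force: 0.0
insert1 [ 417.8 -262.3   54.2] 0.2 [0.46 0.35]
insert1 [ 406.7 -204.5   42.6] 1.4 [0.45 0.41]
insert1 [ 417.1 -318.    33.9] 2.7 [0.41 0.53]
insert1 [342.4 -64.   39.1] 4.8 [0.4  0.34]
insert1 scene only [[301.0, 299.0], [412.0, -260.0], [410.0, -205.0], [308.0, 192.0], [428.0, -318.0], [363.0, 87.0], [351.0, -64.0]]
foot1 [295.9 285.    9.5] 3.9 [0.74 0.65]
foot1 [349.6 -75.6   6.8] 1.6 [0.62 0.65]
foot1 scene only [[406.0, -198.0], [300.0, 185.0], [412.0, -260.0], [296.0, 291.0], [367.0, 84.0], [350.0, -74.0]]
tray [ 420.1 -270.8    9.4] 1.9 [0.71 0.8 ]
tray [ 419.2 -269.5    6.9] 0.8 [0.71 0.5 ]
tray scene only [[415.0, -267.0], [411.0, 386.0]]
carriage_grip [630.1 218.3  71.1] 1.9 [0.92 0.92]
carriage_grip scene only [[624.0, 224.0]]
head_top [610.4 -67.6 172.7] 1.0 [0.86 0.74]
head_top scene only [[546.0, -9.0]]
nest_a [623.1  12.4  56.6] 2.8 [0.97 0.59]
nest_a [621.1  69.   22.5] 1.2 [0.73 0.72]
nest_a [619.2 119.3  26.9] 0.2 [0.55 0.91]
nest_a scene only [[624.0, 8.0], [640.0, 48.0], [636.0, 98.0]]
s [[21, 17, 21], [27, 37, 60], [29, 40, 66]]
t [[78, 159, 217], [33, 49, 75], [28, 43, 72]]
s [[44, 80, 108], [33, 45, 66], [31, 44, 67]]
t [[49, 89, 122], [41, 52, 80], [33, 51, 83]]
s [[35, 59, 77], [33, 43, 64], [32, 43, 68]]
t [[69, 132, 176], [20, 40, 68], [38, 48, 83]]
```

```bash
python3 -c "
from rig import bot; print(bot.close_job())"
```

```text
the job is handed in; nothing more can be done
None
```

I pressed all three inserts home, drew the carriage fully out, stood the three feet upright in the tray and handed the job in at about 73 s; the judge's result was not shown, and I viewed 15 pictures, one over the limit of 14.

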